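# Open a bench centrifuge with a bolt and a hidden safety catch

## Task

Open the bench centrifuge for unloading: draw its red slide bolt fully back, lift the lid by its front lip until the hidden safety catch stops it, then feel under the lip for the catch's orange tab and push it as far as it goes to the left (as you face the machine's front). Holding the tab there, lift the lid past the catch, then open it all the way to its stop and leave it standing open. Work gently, without wrenching the lid or the tab, and leave the things around the machine where they are.

Things in the scene. Friction and masses are not known exactly. Their poses are not given: they have to be found in the camera images.
- centrifuge: White bench centrifuge, fixed, 333 deep x 290 wide x 150 high. Origin under it; x to its back (hinge), z up; its front (-x) faces the robot. Left (+y), right: as you face its front. In front of its upright front face (x -75), under the lip: a control deck 50 high (knobs 68) out to x -178. Right front: bolt block x -176 to -118, y -144 to -106, 150 high. Sizes in mm.
- bolt (a joint): The primary latch: steel slide bolt on the bolt block. 0 = shut, its tongue 18 mm over the top of the lip; grows to 0.026 m (its stop) as it is drawn straight to the front (-x of the centrifuge). Rubs with about 3 N and stays where it is left. While over the lip it blocks the lid after 1.5 mm.
- bolt_grip (a point): At x -142, y -125 of the centrifuge when shut: top centre of the bolt's red upright grip, 14 (x) x 22 (y) x 25 mm high, 182 above the table. The grip moves with the bolt; block and strap lie up to 161 high around its foot.
- lid_hinge (a joint): Lid angle, rad: 0 shut, opens upward about the rear hinge to the stop at 1.1. Spring-balanced friction hinge: stays where it is left; moving it takes 2 to 4 N at the lip. With the bolt drawn it rises freely to about 0.04 (9 mm at the lip), then the safety catch stops it; pressing up hard there makes the catch bind.
- lid: Lid with lip and catch; origin on the hinge axis at mid width, axes as the centrifuge's when shut. Lip: grey, 12 mm thick, 240 wide (y -120 to 120), juts 36 over the front face, underside 138 above the table when shut, front edge rounded (r 6). The space under it is free from y -100 to 60 but for the catch tab.
- under_lip (a point): Lip underside at y 0, 18 mm behind its front edge. Hidden below hangs the orange catch tab: 6 thick (y), 24 deep (2 to 26 behind the edge), 38 down, its middle somewhere at y -4 to +38 mm. It slides left (+y) only, 16 mm to a stop, against 3 to 5 N, and springs back; 12 mm frees the lid; hold it till the lid is at 0.13 rad. Blocked with the lid under 0.02.
- lip_mid (a point): Foremost point of the lip's rounded front edge at mid width (y 0), 6 mm above its underside; moves with the lid, 236 mm from the hinge axis (x -111 of the centrifuge, 144 above the table when shut).
- hinge_mid (a point): Middle of the lid's hinge axis (which runs along the centrifuge's y), 125 behind the centrifuge's origin, 132 above the table.
- tube_rack: Blue rack of capped tubes, 70 x 120 x 80 high, loose bystander; origin under its centre.
- spray_bottle: White bottle, 60 across, 150 high, loose bystander; origin under its centre.
- swab_jar: Glass jar with steel cap, 72 across, 90 high, loose bystander; origin under its centre.

How it is judged:
On the way, in this order (a step that is already met when the one before it is completed fails the run):
1. the bolt is drawn back off the lip (value of joint bolt above 0.019 m), for 0.2 s.
2. the lid is lifted against its safety catch (value of joint lid_hinge above 0.015 rad), for 0.2 s.
3. the catch is freed and the lid is past it (value of joint lid_hinge above 0.15 rad), for 0.2 s.
At the end, for the whole second after the job is handed in: The lid stands open by itself at more than 1.0 rad (its stop is at 1.1) and at rest, the bolt is still drawn (more than 19 of its 26 mm), and the bystanders have not moved by more than 20 mm (value of joint lid_hinge above 1 rad and velocity of joint lid_hinge between -0.05 and 0.05 rad/s and value of joint bolt above 0.019 m); the robot touches nothing.
It fails at once if the lid or its catch tab is forced: the robot presses on the lid, lip or tab with more than 25 N (contact force between any of the fingers, the arm and lid above 25 N).
It fails at once if the tube rack is moved by more than 20 mm (distance of tube_rack from where it was at the start of the episode above 0.02 m).
It fails at once if the spray bottle is moved by more than 20 mm (distance of spray_bottle from where it was at the start of the episode above 0.02 m).
It fails at once if the swab jar is moved by more than 20 mm (distance of swab_jar from where it was at the start of the episode above 0.02 m).
It also fails if it takes over 72 s, if anything falls off the work surface, if the arm or the gripper's body presses on something with over 40 N, if the wrist force passes 120 N, or if a joint passes its speed limit or range.

## Robot

A 7-joint arm with a two-finger parallel gripper is mounted at the origin on the work surface. World frame = base frame: x ahead of the robot, y to its left, z up, the work surface at z = 0. Lengths are in m, angles in rad, forces in N, time in s.
With the tool pointing down it reaches from about 0.4 to 0.875 m from the base axis. Payload 6.5 kg.
Tool frame: the origin (TCP) lies at the very end of the fingers, on their centre line; the grasp point (between the pads) lies 19 mm behind it (tcp_to_grasp is the distance from the TCP to the grasp point, in m); z points along the fingers, y is the line along which they close (so a half turn about z gives the same grasp; the last joint's range is limited). The gripper opens to 85 mm and grips with 20 to 120 N. Pads are 22 mm wide; open, the fingers measure 114 mm over their backs; the gripper's body (76 mm by 85 mm) begins 54 mm behind the grasp point. The pads swing forward as they close: fully open they stand 13 mm farther back than shut.
Start: joints at [1.22, 0.536, -0.004, 1.538, 0.003, 1.067, -0.071], TCP at [0.183, -0.624, 0.208] pointing down, gripper open.
Joint ranges: [-2.7, 2.7], [-0.37, 2.16], [-1.27, 1.26], [0.24, 2.4], [-1.31, 4.45], [0.19, 1.91], [-2.76, 2.76]. Speed limits (rad/s): [2.39, 2.39, 3.14, 3.14, 3.14, 3.14, 3.14].

## Interface

Orientations are given as a unit quaternion [w, x, y, z].
In Python, from bench import * gives the robot as it stands. The module is installed in compiled form; this text tells all that it offers.
- The arm moves only by the shell command python3 -m pendant 'ROWS'. ROWS is a JSON object of lists of equal length, an entry for each row: "translation": the shift along the tool's x, y, z in cm, a list of three; "delta_rot": the turn, a rotation vector about the tool's x, y, z in rad, a list of three; "fingers": the closure, from 0 (fully open) to 1 (shut). In form: {"translation": [[dx, dy, dz], ...], "delta_rot": [[wx, wy, wz], ...], "fingers": [fingers, ...]}. A call has 1 to 5 rows; each row shifts and turns the commanded pose from where the row before left it, along the tool's axes as they then stand; what a row does not reach is not made up. A row lasts 1/10 s, in which the tool goes at most 50 mm and 8.59 degrees, less where a joint would pass 70% of its speed; a pose out of reach is approached as far as the arm can. A call is refused whole if a number of a shift passes 5 or a number of a turn 0.15, either way. A call with a gripper value outside its range is refused whole. The fingers move at their own pace and stop on an object; the grip force is fixed at half the most. Time passes only in rows, so rows that do not move let the fingers close. It gives the time, the measured TCP pose, the force, the opening and the grip force at its end, in the units of the state.
- get_obs(): the state, without advancing time (a new reading comes with each control period).
- capture(name): name is "scene" or "top"; returns the picture (384x512x3 uint8, blue, green, red); there is no depth.
- camera_model(name): a dict with "mtx" (3x3 intrinsics, pixels), "k1" (the pictures are not rectified: a ray, as slopes to the right and down, at radius r is drawn at 1 + k1 r^2 times it, then the intrinsics apply), "extrinsics" (4x4, takes a point from world to camera coordinates). Camera axes: x right, y down, z forward; pixel columns grow to the right and rows downward; lengths in m; the calibration is good to about 2 mm. A picture is of the moment at which its call begins. camera_model takes no time and is no camera call.
- sign_off(): hands the job in; it is judged then, once.
Trained networks look in the newest picture that a camera, given by its name, has taken for a name from the list of things; names that differ only in an ending like _2 or _b are one class to them, and where a whole thing is asked for, a point or a joint stands for the part that bears it (a point fixed in the world has none). Each returns a list of dicts, best first, with "p" (0 to 1); they miss things now and then, are a little off and sometimes report something else, mostly with a low value. They report only what shows in the picture. A call takes as long as a camera call.
- look_for(camera, target): "rect" ([left, top, right, bottom] in pixels, round what is visible of it).
The state is a dict: "time_s": time; "joint_positions": joint angles; "joint_vel": joint speeds; "tau": joint torques, N m; "ee_pos": TCP position; "eef_rot": TCP orientation; "force": force on the tool from outside, world axes, zero at the start; "ft_torque": the same for the moment, N m; "finger_gap": finger opening in m; "finger_force": force on a finger pad.
Only numpy, scipy, OpenCV 4.12 (cv2) and the standard library are available. Lean on these libraries where they do the work, as an engineer would, in place of code of your own. Each camera call takes 0.05 s, during which the arm holds its last target. There are 200 camera calls.

## Working session

There is one attempt and no reset: what is moved stays moved. The work goes in short steps, Python scripts to look and compute and a shell command to move; the robot and the scene stay as the last step left them, time stands still between calls to the robot, and variables do not carry over. Pictures are saved under pics/ and viewed, at most 10 in all, crops included, and the job is handed in when it is done.

```bash
mkdir -p pics; python3 - <<'E'
from bench import *
import cv2,numpy as np
o=get_obs(); print({k:np.round(v,3) for k,v in o.items()})
for c in("scene","top"):
    im=capture(c); cv2.imwrite(f"pics/{c}0.png",im)
    m=camera_model(c); print(c,np.round(m["mtx"],1).tolist(),m["k1"],np.round(m["extrinsics"],3).tolist())
    for t in("centrifuge","bolt","bolt_grip","lid","lip_mid","tube_rack","spray_bottle","swab_jar"):
        print(t,[(np.round(d["rect"]).tolist(),round(d["p"],2)) for d in look_for(c,t)[:2]])
E
```

```text
{'time_s': np.float64(0.0), 'joint_positions': array([ 1.22 ,  0.537, -0.004,  1.539,  0.003,  1.067, -0.071]), 'joint_vel': array([-0.   ,  0.   ,  0.   ,  0.   , -0.003,  0.001,  0.   ]), 'tau': array([-1.0000e-03, -5.8340e+01,  1.0480e+00, -2.5911e+01,  1.2000e-02,
        9.0000e-03,  0.0000e+00]), 'ee_pos': array([ 0.182, -0.623,  0.207]), 'eef_rot': array([-0.001,  0.99 ,  0.142, -0.   ]), 'force': array([ 0.638, -0.147, -0.611]), 'ft_torque': array([0.006, 0.02 , 0.033]), 'finger_force': np.float64(0.0), 'finger_gap': np.float64(0.085)}
scene [[358.1, 0.0, 258.6], [0.0, 358.1, 186.4], [0.0, 0.0, 1.0]] -0.036055673288123716 [[0.379, 0.925, 0.01, -0.249], [0.763, -0.307, -0.569, -0.396], [-0.524, 0.224, -0.822, 1.556], [0.0, 0.0, 0.0, 1.0]]
centrifuge [([188.0, 165.0, 298.0, 282.0], 0.64)]
bolt [([185.0, 167.0, 196.0, 188.0], 0.49), ([194.0, 175.0, 286.0, 255.0], 0.17)]
bolt_grip [([188.0, 167.0, 194.0, 192.0], 0.68)]
lid [([191.0, 173.0, 292.0, 252.0], 0.72)]
lip_mid [([192.0, 172.0, 287.0, 256.0], 0.93)]
tube_rack [([315.0, 127.0, 353.0, 152.0], 0.8)]
spray_bottle [([99.0, 185.0, 131.0, 224.0], 0.98)]
swab_jar [([127.0, 224.0, 154.0, 258.0], 0.75), ([191.0, 176.0, 288.0, 257.0], 0.73)]
top [[368.0, 0.0, 252.4], [0.0, 368.0, 195.7], [0.0, 0.0, 1.0]] 0.0262882332043638 [[0.017, -1.0, 0.006, -0.021], [-0.991, -0.018, -0.134, 0.634], [0.135, -0.003, -0.991, 1.145], [0.0, 0.0, 0.0, 1.0]]
centrifuge [([217.0, 119.0, 326.0, 245.0], 0.8), ([227.0, 131.0, 326.0, 220.0], 0.37)]
bolt [([306.0, 214.0, 315.0, 241.0], 0.61)]
bolt_grip [([304.0, 212.0, 314.0, 243.0], 0.45)]
lid [([229.0, 132.0, 324.0, 221.0], 0.74)]
lip_mid [([228.0, 132.0, 327.0, 222.0], 0.68)]
tube_rack [([104.0, 233.0, 147.0, 256.0], 0.56)]
spray_bottle [([369.0, 239.0, 405.0, 257.0], 0.87)]
swab_jar [([350.0, 191.0, 383.0, 214.0], 0.84)]
```

```bash
python3 - <<'E'
import cv2
a=cv2.imread("pics/top0.png")[100:275,85:425]; b=cv2.imread("pics/scene0.png")[110:300,80:370]
cv2.imwrite("pics/t1.png",cv2.resize(a[10:160,115:330],None,fx=3.7,fy=3.7,interpolation=2)); cv2.imwrite("pics/s1.png",cv2.resize(b,None,fx=2.7,fy=2.7,interpolation=2))
E
```

```text
(no output)
```

View pics/t1.png

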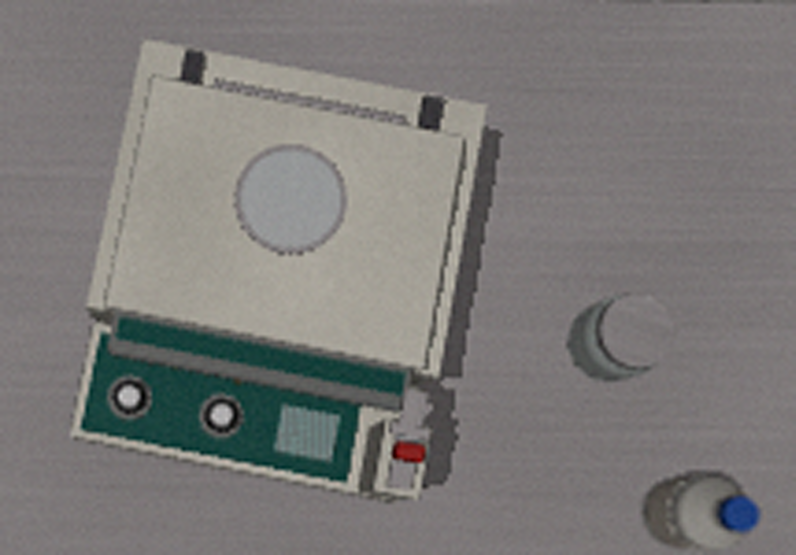

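View pics/s1.png

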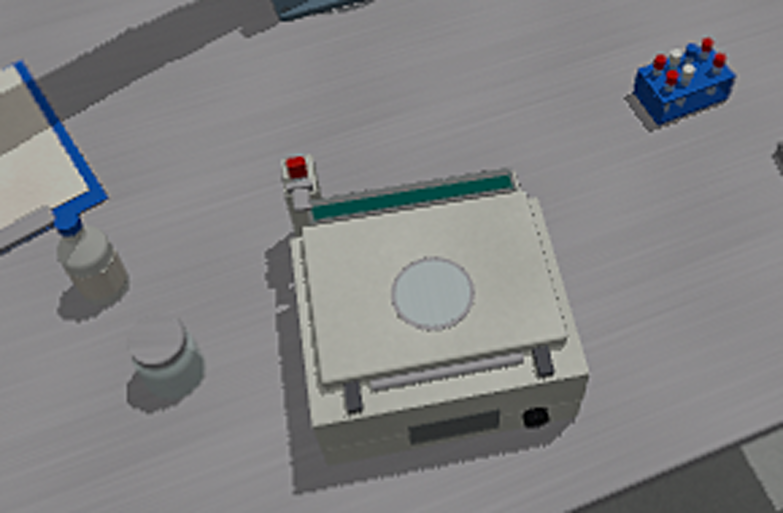

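```bash
cat > h.py <<'E'
from bench import *
import cv2,numpy as np
from scipy.optimize import least_squares
from scipy.spatial.transform import Rotation as R
def proj(c,P):
    m=camera_model(c);T=m["extrinsics"];p=np.atleast_2d(P)@T[:3,:3].T+T[:3,3]
    s=p[:,:2]/p[:,2:];s=s*(1+m["k1"]*(s**2).sum(1,keepdims=True))
    return s@m["mtx"][:2,:2].T+m["mtx"][:2,2]
def tri(u1,u2):
    return least_squares(lambda P:np.r_[proj("top",P)[0]-u1,proj("scene",P)[0]-u2],[.5,0,.15]).x
def mw(p,P): # machine->world
    c,s=np.cos(p[2]),np.sin(p[2]);P=np.atleast_2d(P)
    return np.c_[p[0]+c*P[:,0]-s*P[:,1],p[1]+s*P[:,0]+c*P[:,1],P[:,2]]
def red(im,box):
    x0,y0,x1,y1=box;a=im[y0:y1,x0:x1].astype(int)
    w=(a[...,2]>120)&(a[...,1]<70)&(a[...,0]<70);y,x=np.nonzero(w);return np.array([x.mean()+x0,y.mean()+y0]),w.sum()
E
python3 - <<'E'
from h import *
t=cv2.imread("pics/top0.png");s=cv2.imread("pics/scene0.png")
rt,n1=red(t,(300,205,325,250));rs,n2=red(s,(180,160,200,195));print(rt,n1,rs,n2,"grip tri",tri(rt,rs))
T=lambda x,y:(200+x/3.7,110+y/3.7); S=lambda x,y:(80+x/2.7,110+y/2.7)
C=[("top",(-142,-125,175),rt),("scene",(-142,-125,175),rs),
("top",(155,145,150),T(145,40)),("top",(155,-145,150),T(486,104)),("top",(-178,145,50),T(73,435)),
("top",(-111,120,144),T(110,352)),("top",(-111,-120,144),T(402,405)),
("scene",(155,145,150),S(588,376)),("scene",(155,-145,150),S(313,425)),("scene",(-111,120,148),S(512,171))]
f=lambda p:np.concatenate([proj(c,mw(p,np.array(P)/1000))[0]-u for c,P,u in C])
r=least_squares(f,[.55,0,-.19],loss="soft_l1");print(r.x,np.round(r.fun if 0 else f(r.x).reshape(-1,2),1).tolist())
np.save("pose.npy",r.x)
for n,P in(("grip",(-142,-125,182)),("lip",(-111,0,144)),("hinge",(125,0,132))):print(n,mw(r.x,np.array(P)/1000))
for n,a,b,z in(("bottle",(387,248),(115,204),.07),("jar",(366,202),(140,241),.045),("rack",(125,245),(334,140),.04)):print(n,tri(a,b))
E
```

```text
[310.38095238 231.85714286] 21 [188.7 169.6] 20 grip tri [ 0.51590953 -0.17495638  0.18157094]
[ 0.67980097 -0.07888981 -0.18163048] [[0.4, -0.4], [0.5, 1.8], [-0.3, -3.6], [2.2, -2.4], [-1.1, -0.4], [-0.8, -0.2], [0.6, 1.6], [1.0, -4.1], [-1.8, -2.3], [-1.0, -1.4]]
grip [[ 0.51755762 -0.17618367  0.182     ]]
lip [[ 0.57062687 -0.0588395   0.144     ]]
hinge [[ 0.80274478 -0.10146899  0.132     ]]
bottle [ 0.47533057 -0.42794787  0.07262623]
jar [ 0.61995498 -0.38077319  0.04140406]
rack [0.46977799 0.3900628  0.03730915]
```

```bash
cat >> h.py <<'E'
def st():
    o=get_obs();q=o["eef_rot"];r=R.from_quat([q[1],q[2],q[3],q[0]]);return o,np.array(o["ee_pos"]),r
def to(target,Rt=None):
    o,p,r=st();print("ee",np.round(p,4),"d_tool cm",np.round(r.inv().apply(np.array(target)-p)*100,2))
    if Rt is not None:print("rot",np.round((r.inv()*Rt).as_rotvec(),3))
def tool(yaw,pitch,flip=False): # pitch: 0 = down, + = leaning so tip points forward (machine +x)
    z=np.array([np.sin(pitch)*np.cos(yaw),np.sin(pitch)*np.sin(yaw),-np.cos(pitch)]);y=np.array([np.sin(yaw),-np.cos(yaw),0])
    return R.from_matrix(np.c_[np.cross(y,z),y,z])
E
python3 - <<'E'
from h import *
t=cv2.imread("pics/top0.png");s=cv2.imread("pics/scene0.png")
rt,_=red(t,(300,205,325,250));rs,_=red(s,(180,160,200,195))
T=lambda x,y:(200+x/3.7,110+y/3.7); S=lambda x,y:(80+x/2.7,110+y/2.7)
C=[("top",(-142,-125,177),rt),("scene",(-142,-125,177),rs),("top",(-178,145,50),T(73,435)),
("top",(-111,120,144),T(110,352)),("top",(-111,-120,144),T(402,405)),("scene",(-111,120,148),S(512,171))]
f=lambda p:np.concatenate([proj(c,mw(p,np.array(P)/1000))[0]-u for c,P,u in C])
r=least_squares(f,[.55,0,-.19]);p=r.x;print(p,np.round(f(p).reshape(-1,2),1).tolist());np.save("pose.npy",p)
for n,P in(("grip",(-142,-125,182)),("lip",(-111,0,144))):print(n,mw(p,np.array(P)/1000))
to(mw(p,[-.114,-.125,.30])[0],tool(p[2],0))
E
python3 -m pendant '{"translation":[[0,0,-4],[0,0,-4],[0,0,-3],[0,0,0]],"delta_rot":[[0,0,0.14],[0,0,0.14],[0,0,0.14],[0,0,0]],"fingers":[1,1,1,1]}'
python3 -c "
from h import *
p=np.load('pose.npy');to(mw(p,[-.114,-.125,.30])[0],tool(p[2],0));print(get_obs()['joint_positions'])"
```

```text
[ 0.68026936 -0.07935767 -0.18451192] [[0.6, -0.5], [0.4, 1.5], [-1.1, -0.7], [-0.7, -0.5], [0.7, 1.6], [-0.9, -1.2]]
grip [[ 0.51774634 -0.17618363  0.182     ]]
lip [[ 0.57115349 -0.05899286  0.144     ]]
ee [ 0.1826 -0.6238  0.2084] d_tool cm [ 47.24 -32.27  -9.16]
rot [0.    0.    0.469]
time_s: 1.3
ee_pos: [0.1834, -0.6263, 0.3239]
eef_rot: [0.004, 0.998, -0.069, 0.002]
force: [0.2, -0.8, -0.4]
finger_gap: 0.028
finger_force: 0.0
ee [ 0.1834 -0.6263  0.3239] d_tool cm [ 29.68 -49.09   2.11]
rot [ 0.008 -0.004  0.046]
[ 1.1513082   0.44749893  0.09657347  1.40199183 -0.04342427  1.2850693
 -0.4590408 ]
```

```bash

python3 -m pendant '{"translation":[[2.5,-4.1,0],[2.5,-4.1,0],[2.5,-4.1,0],[2.5,-4.1,0],[2.5,-4.1,0]],"delta_rot":[[0,0,0],[0,0,0],[0,0,0],[0,0,0],[0,0,0]],"fingers":[1,1,1,1,1]}'
python3 -m pendant '{"translation":[[2.5,-4.1,0],[2.5,-4.1,0],[2.5,-4.1,0],[2.5,-4.1,0],[2.5,-4.1,0]],"delta_rot":[[0,0,0],[0,0,0],[0,0,0],[0,0,0],[0,0,0]],"fingers":[1,1,1,1,1]}'
python3 -c "
from h import *
p=np.load('pose.npy');to(mw(p,[-.112,-.125,.23])[0],tool(p[2],0))
im=capture('top');rt,n=red(im,(300,205,325,250));print(rt,n)
o=get_obs();print(o['joint_positions'],o['finger_gap'])"
```

```text
time_s: 1.8
ee_pos: [0.3349, -0.4356, 0.3178]
eef_rot: [-0.0, 0.998, -0.067, -0.0]
force: [0.8, -1.1, -0.2]
finger_gap: 0.0001
finger_force: 0.0
time_s: 2.3
ee_pos: [0.4862, -0.2495, 0.3179]
eef_rot: [-0.0, 0.998, -0.067, -0.0]
force: [0.5, -0.4, -0.6]
finger_gap: 0.0001
finger_force: 0.0
ee [ 0.4862 -0.2495  0.3179] d_tool cm [ 5.14 -7.54  8.79]
rot [0.   0.   0.05]
[310.53846154 231.65384615] 26
[ 0.5043742   0.2657497  -0.15820922  1.67080043  0.03774178  1.20738002
 -1.35523436] -0.00017054863030777092
```

```bash

python3 -m pendant '{"translation":[[2.5,-3.8,0],[2.6,-3.8,0],[0,0,4],[0,0,4.8],[0,0,0]],"delta_rot":[[0,0,0.05],[0,0,0],[0,0,0],[0,0,0],[0,0,0]],"fingers":[1,1,1,1,1]}'
python3 -c "
from h import *
p=np.load('pose.npy');to(mw(p,[-.112,-.125,.168])[0],tool(p[2],0))
a=capture('top')[190:270,260:360];b=capture('scene')[110:210,140:240]
cv2.imwrite('pics/c2.png',np.hstack([cv2.resize(a,(400,400),interpolation=2),cv2.resize(b,(400,400),interpolation=2)]))"
```

```text
time_s: 2.85
ee_pos: [0.5431, -0.1831, 0.224]
eef_rot: [-0.001, 0.996, -0.092, -0.006]
force: [-0.6, -0.0, -0.1]
finger_gap: 0.0
finger_force: 0.0
ee [ 0.5431 -0.1831  0.224 ] d_tool cm [ 0.45 -0.21  5.59]
rot [-0.001  0.013  0.001]
```

View pics/c2.png

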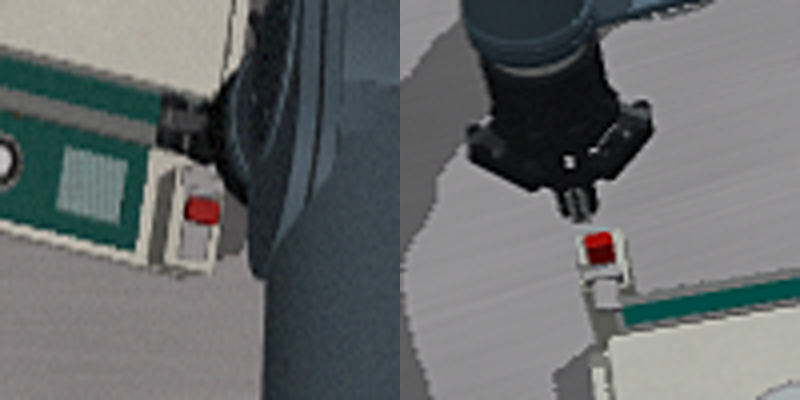

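```bash

python3 -m pendant '{"translation":[[0.4,-0.2,0],[0,0,2.5],[0,0,2],[0,0,1],[0,0,0]],"delta_rot":[[0,0,0],[0,0,0],[0,0,0],[0,0,0],[0,0,0]],"fingers":[1,1,1,1,1]}'
python3 -m pendant '{"translation":[[-0.5,0,0],[-0.5,0,0],[-0.4,0,0],[-0.3,0,0],[0,0,0]],"delta_rot":[[0,0,0],[0,0,0],[0,0,0],[0,0,0],[0,0,0]],"fingers":[1,1,1,1,1]}'
python3 -c "
from h import *
p=np.load('pose.npy');to(mw(p,[-.112,-.125,.168])[0],tool(p[2],0))"
```

```text
time_s: 3.45
ee_pos: [0.5526, -0.1833, 0.1758]
eef_rot: [0.0, 0.996, -0.093, 0.0]
force: [-1.0, 0.5, -0.5]
finger_gap: 0.0001
finger_force: 0.0
time_s: 3.95
ee_pos: [0.5353, -0.1801, 0.1758]
eef_rot: [0.0, 0.996, -0.093, 0.0]
force: [-0.1, -0.9, -0.3]
finger_gap: -0.0002
finger_force: 0.0
ee [ 0.5353 -0.1801  0.1758] d_tool cm [ 1.21 -0.06  0.78]
rot [ 0.    -0.    -0.001]
```

```bash

python3 -m pendant '{"translation":[[0.3,0,0],[0,0,0.7],[0,0,0],[-0.5,0,0],[-0.5,0,0]],"delta_rot":[[0,0,0],[0,0,0],[0,0,0],[0,0,0],[0,0,0]],"fingers":[1,1,1,1,1]}'
python3 -m pendant '{"translation":[[-0.5,0,0],[-0.5,0,0],[-0.5,0,0],[0,0,0]],"delta_rot":[[0,0,0],[0,0,0],[0,0,0],[0,0,0]],"fingers":[1,1,1,1]}'
python3 -c "
from h import *
p=np.load('pose.npy');to(mw(p,[-.168,-.125,.168])[0],tool(p[2],0))
for c in('top','scene'):
  im=capture(c);cv2.imwrite(f'pics/{c}3.png',im)
  try: print(red(im,(300,205,325,250) if c=='top' else (170,140,205,195)))
  except Exception as e: print(e)
"
```

```text
time_s: 4.45
ee_pos: [0.5283, -0.1786, 0.1682]
eef_rot: [-0.0, 0.996, -0.092, -0.0]
force: [-0.4, 0.5, -0.3]
finger_gap: 0.0
finger_force: 0.0
time_s: 4.85
ee_pos: [0.5132, -0.1759, 0.1685]
eef_rot: [0.0, 0.996, -0.093, -0.0]
force: [-0.3, 0.2, 0.1]
finger_gap: 0.0003
finger_force: 0.0
ee [ 0.5132 -0.1759  0.1685] d_tool cm [-2.15 -0.06  0.05]
rot [ 0.     0.    -0.001]
(array([nan, nan]), np.int64(0))
(array([nan, nan]), np.int64(0))h.py:16: RuntimeWarning: Mean of empty slice.
  w=(a[...,2]>120)&(a[...,1]<70)&(a[...,0]<70);y,x=np.nonzero(w);return np.array([x.mean()+x0,y.mean()+y0]),w.sum()
  ret = ret.dtype.type(ret / rcount)
```

```bash

python3 -m pendant '{"translation":[[-0.3,0,0],[-0.3,0,0]],"delta_rot":[[0,0,0],[0,0,0]],"fingers":[1,1]}'
python3 -m pendant '{"translation":[[-0.3,0,0],[-0.2,0,0]],"delta_rot":[[0,0,0],[0,0,0]],"fingers":[1,1]}'
python3 -c "
from h import *
for c,b in(('top',(190,270,260,360)),('scene',(110,210,140,240))):
  im=capture(c);cv2.imwrite(f'pics/{c}4.png',im)
a=cv2.imread('pics/top4.png')[190:270,260:360];b=cv2.imread('pics/scene4.png')[110:210,140:240]
cv2.imwrite('pics/c4.png',np.hstack([cv2.resize(a,(400,400),interpolation=2),cv2.resize(b,(400,400),interpolation=2)]))"
```

```text
time_s: 5.15
ee_pos: [0.508, -0.1748, 0.1683]
eef_rot: [-0.0, 0.996, -0.092, -0.0]
force: [0.0, 0.2, -0.7]
finger_gap: 0.0001
finger_force: 0.0
time_s: 5.35
ee_pos: [0.5028, -0.1739, 0.1683]
eef_rot: [0.0, 0.996, -0.092, -0.0]
force: [0.5, 0.5, 0.3]
finger_gap: 0.0001
finger_force: 0.0
```

View pics/c4.png

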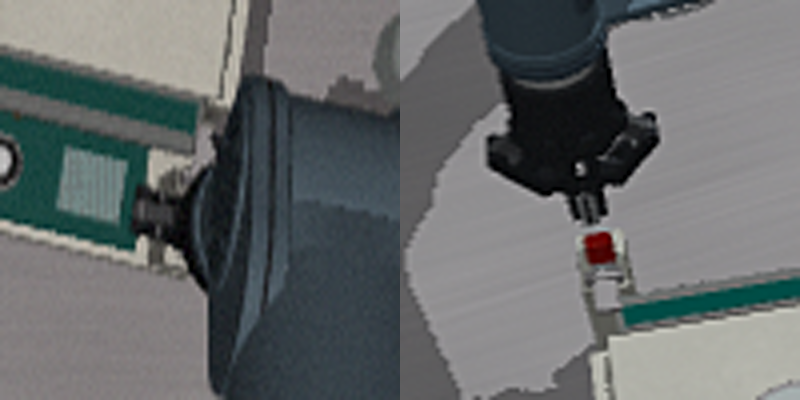

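```bash

python3 -c "
from h import *
o,p,r=st()
for c in('top','scene'):
  print(c,proj(c,p),proj(c,p+[0,0,.1]),proj(c,[.5159,-.175,.182]))
a=cv2.imread('pics/top4.png')
for c,w in(('top',(220,310)),('scene',(110,240))): 
  im=cv2.imread(f'pics/{c}4.png')
a=cv2.imread('pics/top4.png')[150:300,220:400];b=cv2.imread('pics/scene4.png')[60:220,110:290]
out=[]
for c,im,(x0,y0) in(('top',a,(220,150)),('scene',b,(110,60))):
  im=cv2.resize(im,None,fx=2.2,fy=2.2,interpolation=2)
  for P in(p,p+[0,0,.1]):
    u=(proj(c,P)[0]-[x0,y0])*2.2;cv2.circle(im,tuple(int(v) for v in u),3,(0,255,0),-1)
  out.append(cv2.resize(im,(396,340)))
cv2.imwrite('pics/c5.png',np.hstack(out))"
```

```text
top [[309.69372014 236.7459916 ]] [[315.90967859 235.82140151]] [[310.81560987 231.96519628]]
scene [[188.92589069 168.98627214]] [[183.77204064 147.92952265]] [[189.11244394 169.51541843]]
```

View pics/c5.png

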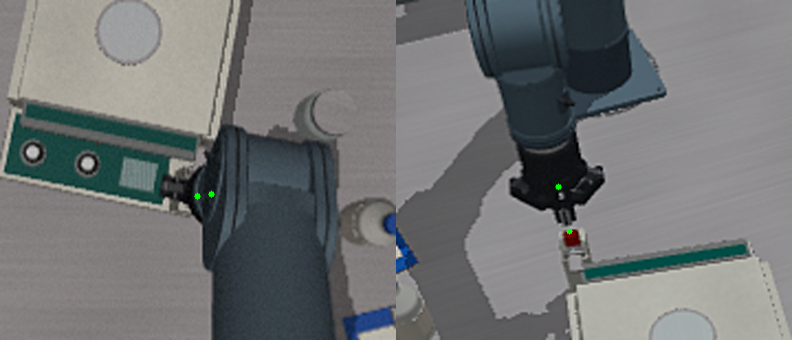

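```bash

python3 -c "
from h import *
for dz in(0,.01,.02,.03):print(dz,proj('scene',[.5431,-.1831,.224+dz]),proj('scene',[.5028,-.1739,.1683+dz]))
a=cv2.imread('pics/scene4.png')[150:190,170:210]
cv2.imwrite('pics/c6.png',cv2.resize(a,(560,560),interpolation=0))"
```

```text
0 [[186.87145091 168.47047021]] [[188.94657443 168.98243192]]
0.01 [[186.34149604 166.37012839]] [[188.46479042 167.01640081]]
0.02 [[185.80333153 164.23652488]] [[187.97600781 165.02117748]]
0.03 [[185.25676987 162.06888129]] [[187.48007674 162.99612155]]
```

View pics/c6.png

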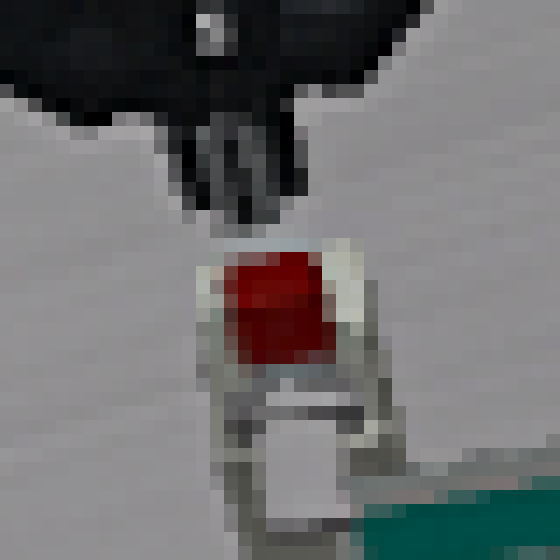

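```bash

python3 -m pendant '{"translation":[[0,0,-1],[2.3,0,0],[2.2,0,0],[0,0,1],[0,0,0]],"delta_rot":[[0,0,0],[0,0,0],[0,0,0],[0,0,0],[0,0,0]],"fingers":[1,1,1,1,1]}'
python3 -m pendant '{"translation":[[0,0,0.5],[0,0,0.5],[0,0,0]],"delta_rot":[[0,0,0],[0,0,0],[0,0,0]],"fingers":[1,1,1]}'
python3 -c "
from h import *
p=np.load('pose.npy');to(mw(p,[-.112,-.125,.158])[0],tool(p[2],0))"
```

```text
time_s: 5.95
ee_pos: [0.5466, -0.1819, 0.1674]
eef_rot: [-0.0, 0.996, -0.092, -0.001]
force: [-0.5, 1.0, -0.5]
finger_gap: 0.0001
finger_force: 0.0
time_s: 6.25
ee_pos: [0.5464, -0.1821, 0.1577]
eef_rot: [-0.0, 0.996, -0.093, -0.001]
force: [-0.4, -0.7, 0.8]
finger_gap: 0.0003
finger_force: 0.0
ee [ 0.5464 -0.1821  0.1577] d_tool cm [ 0.07 -0.06 -0.03]
rot [-0.     0.002 -0.001]
```

```bash

python3 -m pendant '{"translation":[[0,0,0.4],[0,0,0]],"delta_rot":[[0,0,0],[0,0,0]],"fingers":[1,1]}'
python3 -m pendant '{"translation":[[-0.4,0,0],[-0.4,0,0],[-0.4,0,0],[-0.2,0,0]],"delta_rot":[[0,0,0],[0,0,0],[0,0,0],[0,0,0]],"fingers":[1,1,1,1]}'
python3 -m pendant '{"translation":[[-0.3,0,0],[-0.3,0,0]],"delta_rot":[[0,0,0],[0,0,0]],"fingers":[1,1]}'
```

```text
time_s: 6.45
ee_pos: [0.5471, -0.1822, 0.154]
eef_rot: [-0.0, 0.996, -0.092, -0.0]
force: [-1.0, 0.7, -0.2]
finger_gap: 0.0003
finger_force: 0.0
time_s: 6.85
ee_pos: [0.534, -0.1798, 0.1546]
eef_rot: [0.0, 0.996, -0.092, 0.001]
force: [2.2, -0.7, -2.3]
finger_gap: 0.0003
finger_force: 1.6
time_s: 7.05
ee_pos: [0.5282, -0.1787, 0.1546]
eef_rot: [0.0, 0.996, -0.092, 0.001]
force: [3.9, -0.1, -1.1]
finger_gap: -0.0002
finger_force: 1.6
```

```bash

python3 -m pendant '{"translation":[[-0.4,0,0],[-0.4,0,0],[-0.4,0,0],[-0.2,0,0]],"delta_rot":[[0,0,0],[0,0,0],[0,0,0],[0,0,0]],"fingers":[1,1,1,1]}'
python3 -m pendant '{"translation":[[-0.3,0,0],[-0.3,0,0],[0,0,0]],"delta_rot":[[0,0,0],[0,0,0],[0,0,0]],"fingers":[1,1,1]}'
```

```text
time_s: 7.45
ee_pos: [0.5137, -0.176, 0.1546]
eef_rot: [0.0, 0.996, -0.093, 0.0]
force: [3.1, -0.7, 0.1]
finger_gap: -0.0001
finger_force: 1.6
time_s: 7.75
ee_pos: [0.5094, -0.1752, 0.1547]
eef_rot: [0.0, 0.996, -0.092, 0.002]
force: [6.4, -2.3, -3.5]
finger_gap: 0.0002
finger_force: 3.6
```

```bash

python3 -m pendant '{"translation":[[-0.2,0,0],[0,0,0],[0.5,0,0],[0,0,-4],[0,0,-4]],"delta_rot":[[0,0,0],[0,0,0],[0,0,0],[0,0,0],[0,0,0]],"fingers":[1,1,1,1,1]}'
python3 -m pendant '{"translation":[[-4,-3,-3],[-4,-3,0],[0,-4.5,0],[0,-4.5,0],[0,0,0]],"delta_rot":[[0,0,0],[0,0,0],[0,0,0],[0,0,0],[0,0,0]],"fingers":[1,1,1,1,1]}'
python3 -c "
from h import *
p=np.load('pose.npy')
a=capture('top');b=capture('scene');cv2.imwrite('pics/top7.png',a);cv2.imwrite('pics/scene7.png',b)
rt,n=red(a,(300,205,325,260));rs,m=red(b,(170,140,205,195));print(rt,n,rs,m,tri(rt,rs))
to(mw(p,[-.18,.0,.2])[0],tool(p[2],.8));print(get_obs()['joint_positions'])"
```

```text
time_s: 8.25
ee_pos: [0.5086, -0.1746, 0.2338]
eef_rot: [-0.001, 0.996, -0.092, -0.003]
force: [0.9, -0.0, 0.4]
finger_gap: -0.0001
finger_force: 0.0
time_s: 8.75
ee_pos: [0.464, -0.012, 0.2601]
eef_rot: [-0.001, 0.996, -0.088, -0.001]
force: [0.2, 0.8, 0.5]
finger_gap: -0.0001
finger_force: 0.0h.py:16: RuntimeWarning: Mean of empty slice.
  w=(a[...,2]>120)&(a[...,1]<70)&(a[...,0]<70);y,x=np.nonzero(w);return np.array([x.mean()+x0,y.mean()+y0]),w.sum()
  ret = ret.dtype.type(ret / rcount)
Traceback (most recent call last):
  File "h.py", line 10, in tri
    return least_squares(lambda P:np.r_[proj("top",P)[0]-u1,proj("scene",P)[0]-u2],[.5,0,.15]).x
           ~~~~~~~~~~~~~^^^^^^^^^^^^^^^^^^^^^^^^^^^^^^^^^^^^^^^^^^^^^^^^^^^^^^^^^^^^^^^^^^^^^^
ValueError: Residuals are not finite in the initial point.
```

```bash
python3 -c "
from h import *
p=np.load('pose.npy')
b=cv2.imread('pics/scene7.png');rs,m=red(b,(170,140,205,195));print(rs,m,proj('scene',[.5159,-.175,.18]),proj('scene',[.5159-.0255,-.175+.0047,.18]))
to(mw(p,[-.18,-.032,.2])[0],tool(p[2],.8));print(get_obs()['joint_positions'])"
python3 -m pendant '{"translation":[[0,0,0],[0,0,0],[0,0,0],[0,0,0],[0,0,0]],"delta_rot":[[0,-0.14,0],[0,-0.14,0],[0,-0.14,0],[0,-0.14,0],[0,-0.14,0]],"fingers":[1,1,1,1,1]}'
python3 -c "
from h import *
p=np.load('pose.npy')
to(mw(p,[-.18,-.032,.2])[0],tool(p[2],.8));print(get_obs()['joint_positions'])"
```

```text
[nan nan] 0 [[189.2093334  169.91090327]] [[188.40395023 163.41800854]]
ee [ 0.4636 -0.0177  0.2597] d_tool cm [4.43 5.29 5.96]
rot [-0.     0.803  0.002]
[ 0.21234438  0.17540965 -0.30386374  1.93549096  0.06050794  1.04205554
 -1.87107129]
time_s: 9.35
ee_pos: [0.4648, -0.0204, 0.2604]
eef_rot: [-0.032, 0.934, -0.088, -0.344]
force: [1.1, -0.5, -0.6]
finger_gap: -0.0002
finger_force: 0.0
ee [ 0.4648 -0.0204  0.2604] d_tool cm [7.18 5.02 1.82]
rot [ 1.000e-03  1.506e+00 -3.000e-03]
[ 0.18791721  0.66455349 -0.2554671   1.41722633 -0.00983178  1.76488289
 -1.82842516]h.py:16: RuntimeWarning: Mean of empty slice.
  w=(a[...,2]>120)&(a[...,1]<70)&(a[...,0]<70);y,x=np.nonzero(w);return np.array([x.mean()+x0,y.mean()+y0]),w.sum()
  ret = ret.dtype.type(ret / rcount)
```

```bash

python3 -m pendant '{"translation":[[0,0,0],[0,0,0],[0,0,0],[0,0,0],[0,0,0]],"delta_rot":[[0,0.14,0],[0,0.14,0],[0,0.14,0],[0,0.14,0],[0,0.14,0]],"fingers":[1,1,1,1,1]}'
python3 -m pendant '{"translation":[[0,1,0],[0,1,0],[0,1,0],[0,1,0],[0,1,0]],"delta_rot":[[0,0.14,0],[0,0.14,0],[0,0.14,0],[0,0.14,0],[0,0.14,0]],"fingers":[1,1,1,1,1]}'
python3 -c "
from h import *
p=np.load('pose.npy')
to(mw(p,[-.18,-.032,.2])[0],tool(p[2],.8));print(get_obs()['joint_positions'])
a=capture('top');b=capture('scene');cv2.imwrite('pics/top8.png',a);cv2.imwrite('pics/scene8.png',b)
cv2.imwrite('pics/c8.png',np.hstack([cv2.resize(a[150:300,200:400],(400,300)),cv2.resize(b[60:220,110:310],(400,320))[:300]]))
"
```

```text
time_s: 9.85
ee_pos: [0.4646, -0.0203, 0.2601]
eef_rot: [0.0, 0.996, -0.094, 0.002]
force: [0.7, 0.3, 0.9]
finger_gap: 0.0002
finger_force: 0.0
time_s: 10.35
ee_pos: [0.4615, -0.0553, 0.2686]
eef_rot: [0.018, 0.953, -0.086, 0.289]
force: [-0.7, -0.3, -0.8]
finger_gap: -0.0002
finger_force: 0.0
ee [ 0.4615 -0.0553  0.2686] d_tool cm [-0.52  1.69  7.87]
rot [-0.017  0.213 -0.002]
[ 0.47986683 -0.15550248 -0.4899503   2.39314194  0.08847166  0.30753815
 -1.85384921]
```

View pics/c8.png

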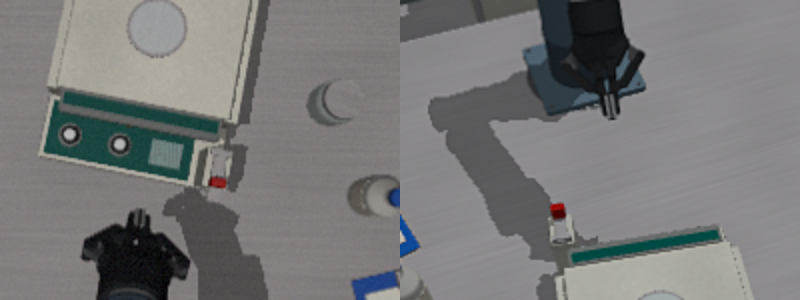

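```bash

python3 -m pendant '{"translation":[[0,0.6,3],[0,0.6,3],[0,0.4,1.5],[0,0,0],[0,0,0]],"delta_rot":[[0,0,0],[0,0.06,0],[0,0.08,0],[0,0.07,0],[0,0,0]],"fingers":[1,1,1,1,1]}'
python3 -c "
from h import *
p=np.load('pose.npy')
to(mw(p,[-.15,-.032,.150])[0],tool(p[2],.8));print(get_obs()['joint_positions'])
"
```

```text
time_s: 10.95
ee_pos: [0.4833, -0.0826, 0.2257]
eef_rot: [0.039, 0.95, -0.088, 0.297]
force: [-0.3, -1.2, 0.5]
finger_gap: -0.0003
finger_force: 0.0
ee [ 0.4833 -0.0826  0.2257] d_tool cm [-0.78 -0.93  8.66]
rot [0.022 0.192 0.009]
[ 1.12841731  0.03707922 -1.12740751  2.39556853  0.87258121  0.20214506
 -2.55851863]
```

```bash

python3 -m pendant '{"translation":[[0,-0.3,2],[0,-0.3,2],[0,-0.3,1],[0,0,0]],"delta_rot":[[0,0,0],[0,0,0],[0,0,0],[0,0,0]],"fingers":[1,1,1,1]}'
python3 -c "
from h import *
p=np.load('pose.npy')
to(mw(p,[-.15,-.032,.150])[0],tool(p[2],.8));print(get_obs()['joint_positions'])
"
```

```text
time_s: 11.35
ee_pos: [0.4976, -0.0784, 0.2134]
eef_rot: [0.035, 0.951, -0.085, 0.295]
force: [-0.5, 1.0, 0.9]
finger_gap: 0.0002
finger_force: 0.0
ee [ 0.4976 -0.0784  0.2134] d_tool cm [-1.14 -0.16  6.91]
rot [0.012 0.198 0.012]
[ 0.59868204  0.06441395 -0.63192066  2.39518854  1.02527245  0.19516653
 -2.73485213]
```

```bash

python3 -m pendant '{"translation":[[0,0,-2],[0,0,-3],[0,0,-3],[0,0,-3],[0,0,-3]],"delta_rot":[[0,-0.14,0],[0,-0.14,0],[0,-0.14,0],[0,-0.14,0],[0,-0.04,0]],"fingers":[1,1,1,1,1]}'
python3 -m pendant '{"translation":[[0,0,0],[0,0,0],[0,0,0],[0,0,0],[0,0,0]],"delta_rot":[[0,0,-0.15],[0,0,-0.15],[0,0,-0.15],[0,0,-0.15],[0,0,-0.15]],"fingers":[1,1,1,1,1]}'
python3 -c "
from h import *
p=np.load('pose.npy')
to(mw(p,[-.2,-.032,.35])[0],tool(p[2],0)*R.from_euler('z',np.pi));print(get_obs()['joint_positions'])
"
```

```text
time_s: 11.85
ee_pos: [0.4643, -0.0937, 0.3034]
eef_rot: [0.051, 0.984, -0.112, 0.128]
force: [0.7, -1.4, -0.1]
finger_gap: -0.0001
finger_force: 0.0
time_s: 12.35
ee_pos: [0.4634, -0.0942, 0.3016]
eef_rot: [0.096, 0.956, 0.259, 0.1]
force: [0.5, -0.0, 0.6]
finger_gap: -0.0001
finger_force: 0.0
ee [ 0.4634 -0.0942  0.3016] d_tool cm [ 2.94  0.13 -4.57]
rot [ 0.282  0.225 -2.408]
[ 7.95592452e-01 -1.02992345e-03 -7.72040877e-01  2.05370965e+00
  1.69253326e-01  8.46762948e-01 -1.11512058e+00]
```

```bash

python3 -m pendant '{"translation":[[0,0,-1],[0,0,-1],[0,0,-1],[0,0,0],[0,0,0]],"delta_rot":[[0,0,-0.15],[0,0,-0.15],[0,0,-0.15],[0,0,-0.15],[0,0,-0.15]],"fingers":[1,1,1,1,1]}'
python3 -m pendant '{"translation":[[0,0,0],[0,0,0],[0,0,0],[0,0,0],[0,0,0]],"delta_rot":[[0,0,-0.15],[0,0,-0.15],[0,0,-0.15],[0,0,-0.15],[0,0,-0.15]],"fingers":[1,1,1,1,1]}'
python3 -m pendant '{"translation":[[0,0,0],[0,0,0],[0,0,0],[0,0,0],[0,0,0]],"delta_rot":[[0,0,-0.15],[0,0,-0.15],[0,0,-0.15],[0,0,-0.15],[0,0,-0.15]],"fingers":[1,1,1,1,1]}'
python3 -c "
from h import *
p=np.load('pose.npy')
to(mw(p,[-.2,-.032,.35])[0],tool(p[2],0)*R.from_euler('z',np.pi));print(get_obs()['joint_positions'])
"
```

```text
time_s: 12.85
ee_pos: [0.4563, -0.0901, 0.3308]
eef_rot: [0.127, 0.794, 0.591, 0.058]
force: [-1.0, -0.2, -0.4]
finger_gap: 0.0003
finger_force: 0.0
time_s: 13.35
ee_pos: [0.4561, -0.09, 0.3304]
eef_rot: [0.139, 0.523, 0.841, 0.008]
force: [0.1, -0.8, 0.5]
finger_gap: -0.0001
finger_force: 0.0
time_s: 13.85
ee_pos: [0.4561, -0.09, 0.3304]
eef_rot: [0.132, 0.178, 0.974, -0.044]
force: [0.0, -0.9, 0.4]
finger_gap: 0.0001
finger_force: 0.0
ee [ 0.4561 -0.09    0.3304] d_tool cm [-1.95  2.19 -1.57]
rot [-0.063  0.272 -0.177]
[ 0.7006728  -0.05806917 -0.6624243   2.02714402  0.11187673  0.91316024
  1.18575062]
```

```bash
cat > fk.py <<'E'
from h import *
import itertools
S=[([1.1513082,0.44749893,0.09657347,1.40199183,-0.04342427,1.2850693,-0.4590408],[0.1834,-0.6263,0.3239],[0.004,0.998,-0.069,0.002]),
([0.5043742,0.2657497,-0.15820922,1.67080043,0.03774178,1.20738002,-1.35523436],[0.4862,-0.2495,0.3179],[0,.998,-.067,0]),
([0.18791721,0.66455349,-0.2554671,1.41722633,-0.00983178,1.76488289,-1.82842516],[0.4648,-0.0204,0.2604],[-0.032,0.934,-0.088,-0.344]),
([0.47986683,-0.15550248,-0.4899503,2.39314194,0.08847166,0.30753815,-1.85384921],[0.4615,-0.0553,0.2686],[0.018,0.953,-0.086,0.289]),
([0.59868204,0.06441395,-0.63192066,2.39518854,1.02527245,0.19516653,-2.73485213],[0.4976,-0.0784,0.2134],[0.035,0.951,-0.085,0.295]),
([7.95592452e-01,-1.02992345e-03,-7.72040877e-01,2.05370965,1.69253326e-01,8.46762948e-01,-1.11512058],[0.4634,-0.0942,0.3016],[0.096,0.956,0.259,0.1]),
([0.7006728,-0.05806917,-0.6624243,2.02714402,0.11187673,0.91316024,1.18575062],[0.4561,-0.09,0.3304],[0.132,0.178,0.974,-0.044])]
AX="zyzyzyz"
def rots(q,sg):
    r=R.identity();out=[]
    for a,s,v in zip(AX,sg,q):
        r=r*R.from_euler(a,s*v);out.append(r)
    return out
def fk(q,sg,L):
    o=rots(q,sg);p=np.array([0,0,L[0]])
    for i,k in((1,1),(3,4),(5,7)): p=p+o[i].apply(L[k:k+3])
    return p,o
def fit():
    best=None
    for zs in itertools.product((1,-1),repeat=7):
        o=[rots(q,zs)[-1].inv()*R.from_quat(np.roll(w,-1)) for q,_,w in S]
        m=R.concatenate(o);e=(m.mean().inv()*m).magnitude().max()
        if best is None or e<best[0]-1e-6: best=(e,zs,m.mean())
    return best
if __name__=="__main__":
    e,sg,off=fit();print(e,sg,off.as_rotvec())
    f=lambda L:np.concatenate([fk(q,sg,L)[0]-p for q,p,_ in S])
    r=least_squares(f,[.3,0,0,.35,0,0,.35,0,0,.25]);print(np.round(r.x,3),np.abs(r.fun).max())
    np.savez("fk.npz",sg=sg,off=off.as_quat(),L=r.x)
E
python3 fk.py
```

```text
0.011377132884129343 (-1, 1, -1, 1, -1, 1, -1) [-2.27909266e-04 -3.83130180e-04  1.57239301e+00]
[ 0.342 -0.005 -0.023  0.512 -0.003 -0.026  0.444 -0.003  0.001  0.363] 0.006856704984354672
```

```bash
cat > ik.py <<'E'
from fk import *
Z=np.load("fk.npz");sg,off,L=Z["sg"],R.from_quat(Z["off"]),Z["L"]
lo=np.array([-2.7,-.37,-1.27,.24,-1.31,.19,-2.76]);hi=np.array([2.7,2.16,1.26,2.4,4.45,1.91,2.76])
def pose(q):
    p,o=fk(q,sg,L);return p,o[-1]*off
def ik(P,Rt,q0,w=.02):
    def f(q):
        p,r=pose(q);return np.r_[(p-P)*10,(Rt.inv()*r).as_rotvec()*3,w*(q-q0)]
    s=least_squares(f,np.clip(q0,lo+.01,hi-.01),bounds=(lo,hi));return s.x,np.abs(s.fun[:6]).max()
E
python3 - <<'E'
from ik import *
np.set_printoptions(precision=2,suppress=True)
p=np.load("pose.npy");Y=p[2];H=R.from_euler('z',np.pi)
q0=np.array([.4,.4,-.3,2.1,3.1,.6,-1.9])
for pitch in(.9,1.1,1.3,1.5):
  for P in([-.22,-.032,.2],[-.17,-.032,.14],[-.085,-.032,.11],[-.085,.01,.11],[-.075,.01,.15],[0,0,.32]):
    x,e=ik(mw(p,P)[0],tool(Y,pitch)*H,q0);print(pitch,P,x,round(e,3))
E
```

```text
0.9 [-0.22, -0.032, 0.2] [ 1.2   0.13 -1.27  2.4   1.46  0.28 -0.01] 0.674
0.9 [-0.17, -0.032, 0.14] [ 1.03  0.63 -1.27  2.4   2.    0.76 -0.36] 0.541
0.9 [-0.085, -0.032, 0.11] [ 1.02  1.02 -1.27  2.4   2.37  1.1  -0.4 ] 0.124
0.9 [-0.085, 0.01, 0.11] [ 0.88  1.03 -1.27  2.4   2.34  1.21 -0.46] 0.096
0.9 [-0.075, 0.01, 0.15] [ 0.82  0.75 -1.15  2.4   2.31  0.99 -0.63] 0.024
0.9 [0, 0, 0.32] [-0.08  0.15  0.03  2.17  1.93  0.19 -0.51] 0.003
1.1 [-0.22, -0.032, 0.2] [ 1.11  0.18 -1.27  2.4   1.74  0.41 -0.32] 1.007
1.1 [-0.17, -0.032, 0.14] [ 0.93  0.77 -1.27  2.4   2.15  1.02 -0.47] 0.825
1.1 [-0.085, -0.032, 0.11] [ 1.01  1.27 -1.27  2.4   2.66  1.34 -0.35] 0.434
1.1 [-0.085, 0.01, 0.11] [ 0.83  1.29 -1.27  2.4   2.62  1.53 -0.42] 0.375
1.1 [-0.075, 0.01, 0.15] [ 0.84  1.07 -1.27  2.4   2.48  1.36 -0.51] 0.315
1.1 [0, 0, 0.32] [ 0.1   0.21 -0.2   2.3   2.59  0.52 -1.17] 0.001
1.3 [-0.22, -0.032, 0.2] [ 0.07  0.91 -0.99  2.4   1.88  1.91 -1.13] 1.262
1.3 [-0.17, -0.032, 0.14] [ 1.27  2.16 -0.95  2.4   3.95  1.55  0.1 ] 0.777
1.3 [-0.085, -0.032, 0.11] [ 1.27  2.05 -1.27  2.4   3.44  1.4   0.21] 0.38
1.3 [-0.085, 0.01, 0.11] [ 1.01  1.96 -1.27  2.4   3.41  1.68  0.09] 0.34
1.3 [-0.075, 0.01, 0.15] [ 0.85  1.62 -1.27  2.4   3.1   1.78 -0.21] 0.453
1.3 [0, 0, 0.32] [ 0.23  0.35 -0.37  2.4   2.73  0.95 -1.28] 0.001
1.5 [-0.22, -0.032, 0.2] [ 1.33  2.16 -0.72  2.4   4.38  1.59 -0.01] 0.959
1.5 [-0.17, -0.032, 0.14] [ 1.45  2.16 -0.83  2.4   4.17  1.37  0.01] 0.557
1.5 [-0.085, -0.032, 0.11] [ 1.41  2.16 -1.12  2.4   3.77  1.27  0.18] 0.113
1.5 [-0.085, 0.01, 0.11] [ 1.22  2.16 -1.14  2.4   3.77  1.46  0.18] 0.09
1.5 [-0.075, 0.01, 0.15] [ 1.17  2.16 -1.26  2.4   3.72  1.47  0.24] 0.188
1.5 [0, 0, 0.32] [ 0.91  1.   -1.27  2.4   2.89  1.49 -0.6 ] 0.107
```

```bash
cat >> ik.py <<'E'
def ikz(P,z,q0,w=.02):
    def f(q):
        p,r=pose(q);return np.r_[(p-P)*10,(r.apply([0,0,1])-z)*3,w*(q-q0)]
    s=least_squares(f,np.clip(q0,lo+.01,hi-.01),bounds=(lo+.03,hi-.03));return s.x,np.abs(s.fun[:6]).max()
def zdir(yaw,pitch):return np.array([np.sin(pitch)*np.cos(yaw),np.sin(pitch)*np.sin(yaw),-np.cos(pitch)])
E
cat > scan.py <<'E'
from ik import *
np.set_printoptions(precision=2,suppress=True)
p=np.load("pose.npy");Y=p[2]
seeds=[np.array(s) for s in([.4,.4,-.3,2.1,0.1,.6,0],[.4,.4,-.3,2.1,3.1,.6,0],[.4,.4,-.3,2.1,1.5,.6,0],[-.4,.6,.5,2.1,1.5,1,0],[-.4,.6,.5,2.1,-1,1,0])]
for az in range(-90,91,15):
  row=[]
  for pitch in(.6,.8,1.0,1.2,1.4):
    best=(9,0)
    for s in seeds:
      es=[ikz(mw(p,P)[0],zdir(Y+np.radians(az),pitch),s,.01) for P in([-.095,-.03,.11],[-.085,.02,.16])]
      e=max(x[1] for x in es)
      if e<best[0]:best=(e,es[0][0])
    row.append(round(best[0],3))
    if best[0]<.03 and pitch>=1:print(az,pitch,best[1])
  print(az,row)
E
python3 scan.py
```

```text
-90 1.0 [-0.98  1.23  1.01  1.64 -0.04  1.08 -0.  ]
-90 1.2 [-1.    1.36  1.    1.57  0.05  1.18 -0.  ]
-90 1.4 [-1.01  1.48  0.99  1.5   0.13  1.28 -0.  ]
-90 [np.float64(0.0), np.float64(0.0), np.float64(0.0), np.float64(0.0), np.float64(0.0)]
-75 1.0 [-1.16  1.29  1.14  1.85 -0.17  0.78 -0.  ]
-75 1.2 [-1.19  1.43  1.12  1.8  -0.05  0.85 -0.  ]
-75 1.4 [-1.21  1.55  1.08  1.74  0.09  0.95 -0.  ]
-75 [np.float64(0.0), np.float64(0.0), np.float64(0.0), np.float64(0.0), np.float64(0.0)]
-60 1.0 [-0.61  0.76  0.17  2.01  1.14  1.    0.  ]
-60 1.2 [-0.69  0.9   0.19  1.98  1.19  1.14  0.  ]
-60 1.4 [-0.75  1.05  0.21  1.93  1.2   1.28  0.  ]
-60 [np.float64(0.0), np.float64(0.0), np.float64(0.0), np.float64(0.0), np.float64(0.0)]
-45 1.0 [-0.64  0.71  0.2   2.2   1.49  0.87 -0.  ]
-45 1.2 [-0.74  0.87  0.21  2.2   1.52  1.04 -0.  ]
-45 1.4 [-0.8   1.04  0.23  2.15  1.49  1.2  -0.  ]
-45 [np.float64(0.0), np.float64(0.0), np.float64(0.0), np.float64(0.0), np.float64(0.0)]
-30 1.0 [-0.11  0.68 -0.37  2.35  1.93  1.16 -0.  ]
-30 1.2 [-0.28  0.85 -0.27  2.36  1.96  1.41 -0.  ]
-30 1.4 [-0.
[... 833 characters left out ...]
  2.02 -0.72  0.46  0.  ]
60 1.2 [ 1.21  1.01 -0.69  2.   -1.12  0.71  0.  ]
60 1.4 [ 1.24  1.16 -0.67  1.95 -1.15  0.86  0.  ]
60 [np.float64(0.0), np.float64(0.0), np.float64(0.0), np.float64(0.0), np.float64(0.0)]
75 1.0 [ 1.04  0.9  -0.6   1.82 -0.73  0.84  0.  ]
75 1.2 [ 1.11  1.04 -0.62  1.78 -0.8   0.95  0.  ]
75 1.4 [ 1.15  1.19 -0.64  1.72 -0.84  1.07  0.  ]
75 [np.float64(0.0), np.float64(0.0), np.float64(0.0), np.float64(0.0), np.float64(0.0)]
90 1.0 [ 0.27  0.94  0.44  1.66 -1.19  1.53 -0.  ]
90 1.2 [ 0.37  1.05  0.36  1.6  -1.23  1.67 -0.  ]
90 1.4 [ 0.45  1.16  0.28  1.52 -1.26  1.8  -0.  ]
90 [np.float64(0.0), np.float64(0.0), np.float64(0.0), np.float64(0.0), np.float64(0.0)]
```

```bash
cat > scan2.py <<'E'
from ik import *
np.set_printoptions(precision=2,suppress=True)
p=np.load("pose.npy");Y=p[2]
seeds=[np.array(s) for s in([.4,.4,-.3,2.1,0.1,.6,0],[.4,.4,-.3,2.1,1.5,.6,0],[-.3,.5,.2,2.2,1.5,.6,0],[.4,.4,-.3,2.1,3,.6,0])]
for az,pitch in((0,.6),(-10,.7),(-20,.7),(-20,.8),(-30,.8)):
  for s in seeds:
    es=[ikz(mw(p,P)[0],zdir(Y+np.radians(az),pitch),s,.01) for P in([-.0915,-.04,.083],[-.0915,.03,.083],[-.085,.03,.13],[-.14,-.04,.14])]
    print(az,pitch,[round(x[1],3) for x in es],es[0][0],es[2][0])
E
python3 scan2.py
```

```text
0 0.6 [np.float64(0.0), np.float64(0.0), np.float64(0.0), np.float64(0.0)] [ 0.74  0.62 -0.83  2.28  2.05  0.52 -0.  ] [ 0.39  0.44 -0.61  2.24  1.76  0.41 -0.  ]
0 0.6 [np.float64(0.0), np.float64(0.0), np.float64(0.0), np.float64(0.0)] [ 0.57  0.55 -0.62  2.29  2.16  0.41 -0.  ] [ 0.31  0.42 -0.51  2.24  1.77  0.37 -0.  ]
0 0.6 [np.float64(0.0), np.float64(0.0), np.float64(0.0), np.float64(0.001)] [ 0.3   0.49 -0.31  2.3   2.41  0.31 -0.  ] [-0.05  0.38 -0.09  2.26  1.91  0.22 -0.  ]
0 0.6 [np.float64(0.0), np.float64(0.0), np.float64(0.0), np.float64(0.001)] [ 0.13  0.47 -0.11  2.31  2.65  0.27  0.  ] [ 0.1   0.39 -0.26  2.25  1.84  0.28  0.  ]
-10 0.7 [np.float64(0.0), np.float64(0.0), np.float64(0.0), np.float64(0.095)] [ 0.52  0.61 -0.7   2.34  2.17  0.71 -0.  ] [ 0.25  0.47 -0.58  2.28  1.88  0.63 -0.  ]
-10 0.7 [np.float64(0.0), np.float64(0.0), np.float64(0.0), np.float64(0.095)] [ 0.38  0.56 -0.54  2.35  2.22  0.64 -0.  ] [ 0.2   0.46 -0.52  2.29  1.89  0.6  -0.  ]
-10 0.7 [np.float64(0.0), np.float64(0.0), np.float64(0.0), np.float64(0.095)] [ 0.02  0.51 -0.11  2.36  2.42 
[... 1527 characters left out ...]
2 -0.48  2.29  1.83  0.84  0.  ]
-30 0.8 [np.float64(0.0), np.float64(0.0), np.float64(0.0), np.float64(0.001)] [ 0.05  0.62 -0.41  2.29  1.88  0.9  -0.  ] [-0.12  0.53 -0.38  2.21  1.61  0.89 -0.  ]
-30 0.8 [np.float64(0.0), np.float64(0.0), np.float64(0.0), np.float64(0.001)] [ 0.05  0.62 -0.41  2.29  1.88  0.9  -0.  ] [-0.05  0.55 -0.46  2.2   1.62  0.93 -0.  ]
-30 0.8 [np.float64(0.0), np.float64(0.0), np.float64(0.0), np.float64(0.002)] [-0.37  0.6   0.08  2.31  1.92  0.66 -0.  ] [-0.5   0.51  0.08  2.23  1.56  0.68 -0.  ]
-30 0.8 [np.float64(0.0), np.float64(0.0), np.float64(0.0), np.float64(0.001)] [ 0.04  0.62 -0.4   2.29  1.88  0.9   0.  ] [ 0.03  0.57 -0.56  2.2   1.63  0.98  0.  ]
```

```bash
cat > plan.py <<'E'
from ik import *
np.set_printoptions(precision=2,suppress=True)
p=np.load("pose.npy");Y=p[2]
q=np.array(get_obs()["joint_positions"]);print("fk err",pose(q)[0]-get_obs()["ee_pos"])
az=np.radians(-15);pitch=.65
E=np.array([-.102,-.05,.095]);d=zdir(az,pitch);T=E+.015*d
for back in(0,.03,.05):
  P=mw(p,T-back*d)[0]
  for k in range(4):
    Rt=tool(Y+az,pitch)*R.from_euler('z',k*np.pi/2)
    for s in([.4,.5,-.4,2.3,1.9,.5,0],[-.1,.5,0,2.3,1.9,.5,0]):
      x,e=ik(P,Rt,np.array(s),.01);print(back,k,x,round(e,3))
E
python3 plan.py
```

```text
fk err [-0. -0. -0.]
0 0 [-0.39  0.53  0.37  2.35  2.64  0.3   1.53] 0.0
0 0 [-0.51  0.56  0.51  2.35  2.86  0.28  1.28] 0.0
0 1 [ 0.17  0.51 -0.29  2.32  2.11  0.5   0.62] 0.0
0 1 [-0.11  0.5   0.04  2.33  2.28  0.39  0.38] 0.0
0 2 [ 0.47  0.57 -0.64  2.3   2.    0.65 -0.75] 0.0
0 2 [ 0.21  0.51 -0.33  2.31  2.09  0.52 -0.92] 0.0
0 3 [ 0.71  0.7  -0.94  2.29  1.96  0.83 -2.17] 0.0
0 3 [ 0.47  0.57 -0.64  2.3   2.01  0.65 -2.33] 0.0
0.03 0 [-0.51  0.47  0.48  2.38  2.6   0.25  1.55] 0.0
0.03 0 [-0.61  0.5   0.6   2.39  2.84  0.24  1.3 ] 0.0
0.03 1 [ 0.17  0.43 -0.31  2.35  2.01  0.48  0.7 ] 0.0
0.03 1 [-0.17  0.42  0.08  2.36  2.18  0.36  0.46] 0.0
0.03 2 [ 0.44  0.49 -0.63  2.33  1.93  0.61 -0.73] 0.0
0.03 2 [ 0.14  0.43 -0.28  2.35  2.02  0.47 -0.89] 0.0
0.03 3 [ 0.67  0.58 -0.91  2.33  1.89  0.76 -2.19] 0.0
0.03 3 [ 0.38  0.47 -0.56  2.34  1.95  0.58 -2.33] 0.0
0.05 0 [-0.51  0.4   0.45  2.4   2.38  0.25  1.78] 0.0
0.05 0 [-0.51  0.4   0.46  2.4   2.39  0.24  1.78] 0.001
0.05 1 [ 0.17  0.38 -0.33  2.37  1.93  0.47  0.76] 0.0
0.05 1 [-0.22  0.37  0.11  2.38  2.09  0.34  0.55] 0.0
0.05 2 [ 0.42  0.42 -0.61  2.35  1.88  0.58 -0.71] 0.0
0.05 2 [ 0.09  0.37 -0.23  2.37  1.95  0.44 -0.85] 0.0
0.05 3 [ 0.63  0.5  -0.87  2.35  1.85  0.7  -2.19] 0.0
0.05 3 [ 0.31  0.4  -0.48  2.36  1.9   0.52 -2.32] 0.0
```

```bash
cat > rows.py <<'E'
from ik import *
np.set_printoptions(precision=2,suppress=True)
def rows(qg,n,upto=None):
    q=np.array(get_obs()["joint_positions"]);qs=[q+(qg-q)*i/n for i in range(n+1)]
    p0,r0=pose(q)
    for i in range(1,n+1):
        P,r=pose(qs[i]);t=r0.inv().apply(P-p0)*100;w=(r0.inv()*r).as_rotvec()
        print(i,P,np.round(t,1).tolist(),np.round(w,2).tolist());p0,r0=P,r
if __name__=="__main__":
    rows(np.array([.42,.42,-.61,2.35,1.88,.58,-.71]),15)
E
python3 rows.py
```

```text
1 [ 0.45 -0.12  0.31] [-0.3, -2.3, 1.8] [0.07, -0.01, 0.04]
2 [ 0.45 -0.14  0.3 ] [-0.5, -1.9, 1.8] [0.06, -0.02, 0.03]
3 [ 0.46 -0.16  0.29] [-0.6, -1.4, 1.8] [0.05, -0.03, 0.03]
4 [ 0.46 -0.17  0.28] [-0.7, -1.0, 1.7] [0.04, -0.03, 0.02]
5 [ 0.47 -0.19  0.26] [-0.7, -0.5, 1.6] [0.03, -0.04, 0.02]
6 [ 0.48 -0.2   0.25] [-0.7, -0.1, 1.5] [0.02, -0.04, 0.01]
7 [ 0.49 -0.2   0.24] [-0.6, 0.4, 1.4] [0.01, -0.04, 0.01]
8 [ 0.5  -0.2   0.23] [-0.4, 0.8, 1.3] [-0.0, -0.04, 0.01]
9 [ 0.51 -0.2   0.22] [-0.2, 1.1, 1.2] [-0.02, -0.04, 0.01]
10 [ 0.52 -0.19  0.21] [0.1, 1.5, 1.1] [-0.03, -0.03, 0.0]
11 [ 0.53 -0.18  0.19] [0.4, 1.7, 1.0] [-0.04, -0.03, 0.0]
12 [ 0.54 -0.17  0.18] [0.7, 2.0, 0.9] [-0.04, -0.02, 0.0]
13 [ 0.55 -0.15  0.16] [1.1, 2.1, 0.8] [-0.05, -0.01, 0.0]
14 [ 0.56 -0.13  0.15] [1.5, 2.2, 0.7] [-0.06, -0.0, 0.0]
15 [ 0.56 -0.1   0.13] [1.9, 2.3, 0.6] [-0.06, 0.01, 0.0]
```

```bash
cat > rows2.py <<'E'
from ik import *
np.set_printoptions(precision=2,suppress=True)
o,P0,r0=st();q=np.array(o["joint_positions"]);qg=np.array([.42,.42,-.61,2.35,1.88,.58,-.71]);n=14
Pg,_=pose(qg);qq=q
pp,rr=P0,r0
for i in range(1,n+1):
    s=i/n;P=P0+(Pg-P0)*s;P[2]=P0[2]+(Pg[2]-P0[2])*s
    r=pose(q+(qg-q)*s)[1];qi,e=ik(P,r,q+(qg-q)*s,.005)
    print(i,P,np.round(rr.inv().apply(P-pp)*100,1).tolist(),np.round((rr.inv()*r).as_rotvec(),2).tolist(),qi,round(e,3));pp,rr=P,r
E
python3 rows2.py
```

```text
1 [ 0.46 -0.09  0.32] [-0.3, 0.2, 1.6] [0.07, -0.01, 0.04] [ 0.65 -0.01 -0.7   2.03  0.27  0.92  0.97] 0.0
2 [ 0.47 -0.09  0.3 ] [-0.3, 0.3, 1.6] [0.06, -0.02, 0.03] [ 0.58  0.04 -0.72  2.04  0.41  0.92  0.77] 0.0
3 [ 0.48 -0.09  0.29] [-0.2, 0.4, 1.5] [0.05, -0.03, 0.03] [ 0.52  0.08 -0.72  2.06  0.54  0.93  0.59] 0.0
4 [ 0.48 -0.09  0.27] [-0.1, 0.5, 1.5] [0.04, -0.04, 0.02] [ 0.47  0.13 -0.73  2.08  0.66  0.94  0.42] 0.0
5 [ 0.49 -0.1   0.26] [-0.1, 0.6, 1.5] [0.03, -0.04, 0.02] [ 0.42  0.17 -0.73  2.1   0.77  0.94  0.27] 0.0
6 [ 0.5  -0.1   0.24] [-0.0, 0.6, 1.5] [0.02, -0.04, 0.01] [ 0.38  0.21 -0.72  2.13  0.88  0.93  0.14] 0.0
7 [ 0.51 -0.1   0.23] [0.1, 0.7, 1.5] [0.0, -0.04, 0.01] [ 0.36  0.24 -0.72  2.16  0.99  0.92  0.01] 0.0
8 [ 0.51 -0.1   0.21] [0.1, 0.7, 1.5] [-0.01, -0.04, 0.01] [ 0.34  0.27 -0.72  2.19  1.1   0.9  -0.11] 0.0
9 [ 0.52 -0.1   0.2 ] [0.2, 0.6, 1.5] [-0.02, -0.04, 0.0] [ 0.33  0.3  -0.71  2.23  1.21  0.87 -0.22] 0.0
10 [ 0.53 -0.1   0.19] [0.3, 0.6, 1.5] [-0.03, -0.03, 0.0] [ 0.33  0.33 -0.7   2.26  1.33  0.83 -0.32] 0.0
11 [ 0.53 -0.1   0.17] [0.3, 0.6, 1.5] [-0.04, -0.02, 0.0] [ 0.34  0.35 -0.69  2.3   1.45  0.78 -0.43] 0.0
12 [ 0.54 -0.1   0.16] [0.3, 0.5, 1.5] [-0.05, -0.01, 0.0] [ 0.36  0.37 -0.67  2.32  1.58  0.72 -0.52] 0.0
13 [ 0.55 -0.1   0.14] [0.4, 0.4, 1.5] [-0.06, -0.0, 0.0] [ 0.39  0.4  -0.64  2.34  1.73  0.66 -0.62] 0.0
14 [ 0.56 -0.1   0.13] [0.4, 0.3, 1.5] [-0.06, 0.01, 0.0] [ 0.42  0.42 -0.61  2.35  1.88  0.58 -0.71] 0.0
```

```bash

python3 -m pendant '{"translation":[[-0.3,0.2,1.6],[-0.3,0.3,1.6],[-0.2,0.4,1.5],[-0.1,0.5,1.5],[-0.1,0.6,1.5]],"delta_rot":[[0.07,-0.01,0.04],[0.06,-0.02,0.03],[0.05,-0.03,0.03],[0.04,-0.04,0.02],[0.03,-0.04,0.02]],"fingers":[1,1,1,1,1]}'
python3 -m pendant '{"translation":[[0,0.6,1.5],[0.1,0.7,1.5],[0.1,0.7,1.5],[0.2,0.6,1.5],[0,0,0]],"delta_rot":[[0.02,-0.04,0.01],[0,-0.04,0.01],[-0.01,-0.04,0.01],[-0.02,-0.04,0],[0,0,0]],"fingers":[1,1,1,1,1]}'
sed -i 's/n=14/n=5/' rows2.py; python3 rows2.py; python3 -c "from bench import *;print(get_obs()['joint_positions'])"
```

```text
time_s: 14.35
ee_pos: [0.4918, -0.0967, 0.2577]
eef_rot: [0.179, 0.258, 0.934, -0.171]
force: [0.2, -0.3, -0.3]
finger_gap: 0.0001
finger_force: 0.0
time_s: 14.85
ee_pos: [0.5182, -0.1022, 0.1972]
eef_rot: [0.254, 0.254, 0.915, -0.185]
force: [-0.8, -0.6, -0.6]
finger_gap: 0.0003
finger_force: 0.0
1 [ 0.53 -0.1   0.18] [0.2, 0.7, 1.4] [-0.04, -0.04, 0.01] [ 0.33  0.33 -0.69  2.27  1.33  0.82 -0.34] 0.0
2 [ 0.53 -0.1   0.17] [0.3, 0.6, 1.4] [-0.05, -0.03, 0.0] [ 0.34  0.35 -0.68  2.31  1.48  0.77 -0.46] 0.0
3 [ 0.54 -0.1   0.16] [0.3, 0.5, 1.5] [-0.05, -0.01, 0.0] [ 0.36  0.37 -0.66  2.33  1.62  0.72 -0.57] 0.0
4 [ 0.55 -0.1   0.14] [0.3, 0.5, 1.5] [-0.06, 0.0, -0.0] [ 0.39  0.4  -0.64  2.35  1.75  0.66 -0.65] 0.0
5 [ 0.56 -0.1   0.13] [0.3, 0.4, 1.5] [-0.06, 0.02, -0.0] [ 0.42  0.42 -0.61  2.35  1.88  0.58 -0.71] 0.0
[ 0.33467298  0.30976947 -0.69915277  2.22207565  1.20216205  0.86718417
 -0.20648034]
```

```bash

python3 -m pendant '{"translation":[[0.2,0.7,1.4],[0.3,0.6,1.4],[0.3,0.5,1.5],[0.3,0.5,1.3],[0.2,0.2,0]],"delta_rot":[[-0.04,-0.04,0.01],[-0.05,-0.03,0],[-0.05,-0.01,0],[-0.06,0,0],[-0.06,0.02,0]],"fingers":[1,1,1,1,1]}'
python3 -c "
from h import *
p=np.load('pose.npy');az=np.radians(-15);d=np.array([np.sin(.65)*np.cos(az),np.sin(.65)*np.sin(az),-np.cos(.65)])
T=np.array([-.102,-.05,.093])+.015*d
to(mw(p,T)[0],tool(p[2]+az,.65)*R.from_euler('z',np.pi));o,P,r=st();print(o['joint_positions'],o['force'])
a=capture('top');b=capture('scene')
for c,im in(('top',a),('scene',b)):
  for k in(0,.015):cv2.circle(im,tuple(int(round(v)) for v in proj(c,P-k*r.apply([0,0,1]))[0]),1,(0,255,0),-1)
cv2.imwrite('pics/c9.png',np.hstack([cv2.resize(a[160:260,210:343],(400,300)),cv2.resize(b[120:220,170:303],(400,300))]))
"
```

```text
time_s: 15.35
ee_pos: [0.5501, -0.101, 0.1439]
eef_rot: [0.315, 0.215, 0.922, -0.072]
force: [0.8, 0.0, 0.4]
finger_gap: 0.0001
finger_force: 0.0
ee [ 0.5501 -0.101   0.1439] d_tool cm [1.34 0.11 6.9 ]
rot [-0.004  0.008 -0.01 ]
[ 0.4465441   0.37916981 -0.63301156  2.3473498   1.8047183   0.55454274
 -0.64093991] [0.75709604 0.04198899 0.43089937]
```

View pics/c9.png

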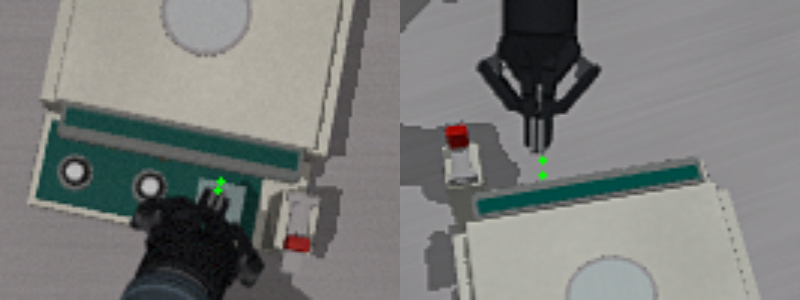

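```bash

python3 -m pendant '{"translation":[[1.3,0.1,0],[0,0,2],[0,0,2],[0,0,1],[0,0,0]],"delta_rot":[[0,0,-0.01],[0,0,0],[0,0,0],[0,0,0],[0,0,0]],"fingers":[1,1,1,1,1]}'
cat > tgt.py <<'E'
from h import *
import sys
p=np.load('pose.npy');az=np.radians(-15);d=np.array([np.sin(.65)*np.cos(az),np.sin(.65)*np.sin(az),-np.cos(.65)])
E=[float(v)/1000 for v in sys.argv[1:4]]
to(mw(p,np.array(E)+.02*d)[0],tool(p[2]+az,.65)*R.from_euler('z',np.pi));o,P,r=st();print(np.round(o['joint_positions'],2),np.round(o['force'],1))
e=P-.02*r.apply([0,0,1]);c,s=np.cos(p[2]),np.sin(p[2]);v=e[:2]-p[:2];print("tip machine mm",np.round([1000*(c*v[0]+s*v[1]),1000*(-s*v[0]+c*v[1]),1000*e[2]],1))
print("mach->tool cm per cm x,y,z:",np.round(r.inv().apply(mw([0,0,p[2]],np.eye(3))),2).tolist())
E
python3 tgt.py -102 -50 93
```

```text
time_s: 15.95
ee_pos: [0.5697, -0.1088, 0.0969]
eef_rot: [0.315, 0.211, 0.922, -0.074]
force: [-0.6, 0.1, 0.3]
finger_gap: 0.0001
finger_force: 0.0
ee [ 0.5697 -0.1088  0.0969] d_tool cm [ 0.15 -0.03  2.39]
rot [-0.005  0.01  -0.001]
[ 0.45  0.54 -0.63  2.32  1.99  0.64 -0.77] [-0.6  0.1  0.3]
tip machine mm [-115.1  -46.   112.7]
mach->tool cm per cm x,y,z: [[-0.76, 0.26, 0.59], [0.21, 0.96, -0.16], [-0.61, -0.0, -0.79]]
```

```bash

python3 -m pendant '{"translation":[[0.1,0,0.8],[0,0,0.8],[0,0,0.8],[0,0,0]],"delta_rot":[[0,0,0],[0,0,0],[0,0,0],[0,0,0]],"fingers":[1,1,1,1]}'
python3 tgt.py -102 -50 93
```

```text
time_s: 16.35
ee_pos: [0.582, -0.1149, 0.0769]
eef_rot: [0.315, 0.211, 0.922, -0.073]
force: [0.1, -0.0, 0.4]
finger_gap: -0.0002
finger_force: 0.0
ee [ 0.582  -0.1149  0.0769] d_tool cm [ 0.   -0.02 -0.03]
rot [-0.004  0.01  -0.001]
[ 0.45  0.6  -0.61  2.29  2.05  0.67 -0.79] [ 0.1 -0.   0.4]
tip machine mm [-101.9  -49.8   92.7]
mach->tool cm per cm x,y,z: [[-0.76, 0.26, 0.59], [0.21, 0.97, -0.16], [-0.61, -0.0, -0.79]]
```

```bash

for i in 1 2; do python3 -m pendant '{"translation":[[-0.12,0,-0.16],[-0.12,0,-0.16]],"delta_rot":[[0,0,0],[0,0,0]],"fingers":[1,1]}' | grep -E 'ee_pos|force:'; done
for i in 1 2 ; do python3 -m pendant '{"translation":[[-0.12,0,-0.16]],"delta_rot":[[0,0,0]],"fingers":[1]}'| grep -E 'ee_pos|force:'; done
```

```text
ee_pos: [0.5816, -0.1143, 0.0818]
force: [0.6, 0.6, -0.2]
finger_force: 0.0
ee_pos: [0.5817, -0.1144, 0.0861]
force: [0.0, -0.7, -0.5]
finger_force: 0.0
ee_pos: [0.5817, -0.1144, 0.088]
force: [0.2, -0.9, -0.1]
finger_force: 0.0
ee_pos: [0.5816, -0.1144, 0.0899]
force: [0.5, 0.4, 1.2]
finger_force: 0.0
```

```bash

python3 -m pendant '{"translation":[[-0.12,0,-0.16]],"delta_rot":[[0,0,0]],"fingers":[1]}'| grep -E 'ee_pos|force:'; python3 -m pendant '{"translation":[[-0.12,0,-0.16]],"delta_rot":[[0,0,0]],"fingers":[1]}'| grep -E 'ee_pos|force:'; python3 -m pendant '{"translation":[[-0.12,0,-0.16]],"delta_rot":[[0,0,0]],"fingers":[1]}'| grep -E 'ee_pos|force:'; python3 tgt.py -102 -50 93
```

```text
ee_pos: [0.5816, -0.1143, 0.0918]
force: [0.6, -0.3, 0.3]
finger_force: 0.0
ee_pos: [0.5815, -0.1143, 0.0937]
force: [-0.2, -0.3, 0.4]
finger_force: 0.0
ee_pos: [0.5812, -0.1142, 0.0954]
force: [-0.8, 0.4, -2.4]
finger_force: 1.3
ee [ 0.5812 -0.1142  0.0954] d_tool cm [ 1.06 -0.04  1.5 ]
rot [-0.003  0.009 -0.001]
[ 0.45  0.55 -0.61  2.29  1.99  0.63 -0.74] [-0.8  0.4 -2.4]
tip machine mm [-102.8  -49.2  111.2]
mach->tool cm per cm x,y,z: [[-0.76, 0.26, 0.59], [0.21, 0.97, -0.16], [-0.61, -0.0, -0.79]]
```

```bash

for i in 1 2; do python3 -m pendant '{"translation":[[-0.12,0,-0.16],[-0.06,0,-0.08]],"delta_rot":[[0,0,0],[0,0,0]],"fingers":[1,1]}'| grep -E 'ee_pos|^force:';done;  python3 -m pendant '{"translation":[[-0.12,0,-0.16]],"delta_rot":[[0,0,0]],"fingers":[1]}'| grep -E 'ee_pos|^force:'; python3 -m pendant '{"translation":[[0,0,0]],"delta_rot":[[0,0,0]],"fingers":[1]}'| grep -E 'ee_pos|^force:'
```

```text
ee_pos: [0.5807, -0.1142, 0.0981]
force: [-1.0, 0.6, -3.6]
ee_pos: [0.581, -0.1143, 0.1014]
force: [-2.0, -0.0, -3.4]
ee_pos: [0.5811, -0.1143, 0.1034]
force: [-2.1, -0.4, -3.5]
ee_pos: [0.5812, -0.1143, 0.1036]
force: [-2.4, -0.2, -1.3]
```

```bash

python3 -m pendant '{"translation":[[0.15,0,0.2],[0,0,0]],"delta_rot":[[0,0,0],[0,0,0]],"fingers":[1,1]}'| grep -E 'ee_pos|^force:'
for i in 1 2 3; do python3 -m pendant '{"translation":[[0.08,0.39,-0.06],[0.08,0.39,-0.06]],"delta_rot":[[0,0,0],[0,0,0]],"fingers":[1,1]}'| grep -E 'ee_pos|^force:';done; python3 tgt.py -102 -25 105
```

```text
ee_pos: [0.5824, -0.1143, 0.1015]
force: [-0.4, 0.3, -0.4]
ee_pos: [0.5837, -0.106, 0.1014]
force: [0.4, -0.0, 0.0]
ee_pos: [0.5849, -0.0978, 0.1011]
force: [0.2, 0.0, -0.4]
ee_pos: [0.5863, -0.0901, 0.1009]
force: [-0.1, -0.5, -0.5]
ee [ 0.5863 -0.0901  0.1009] d_tool cm [ 0.71 -0.03  0.95]
rot [-0.003  0.01  -0.   ]
[ 0.4   0.54 -0.62  2.28  1.92  0.65 -0.73] [-0.1 -0.5 -0.5]
tip machine mm [-102.2  -24.5  116.7]
mach->tool cm per cm x,y,z: [[-0.76, 0.26, 0.59], [0.2, 0.97, -0.16], [-0.61, -0.0, -0.79]]
```

```bash

for i in 1 2 3 4; do python3 -m pendant '{"translation":[[0.04,0.2,-0.03],[0.04,0.19,-0.03]],"delta_rot":[[0,0,0],[0,0,0]],"fingers":[1,1]}'| grep -E 'ee_pos|^force:';done
```

```text
ee_pos: [0.587, -0.0864, 0.1009]
force: [0.2, -0.2, 0.1]
ee_pos: [0.5877, -0.0827, 0.1008]
force: [-1.2, -0.7, -0.7]
ee_pos: [0.5886, -0.0786, 0.1008]
force: [-0.3, 0.9, 0.7]
ee_pos: [0.5894, -0.0746, 0.1008]
force: [0.5, -0.1, -0.5]
```

```bash
python3 tgt.py -102 -9 117
```

```text
ee [ 0.5894 -0.0746  0.1008] d_tool cm [-0.01 -0.01 -0.03]
rot [-0.003  0.01  -0.001]
[ 0.37  0.55 -0.63  2.27  1.89  0.67 -0.72] [ 0.5 -0.1 -0.5]
tip machine mm [-102.    -8.8  116.6]
mach->tool cm per cm x,y,z: [[-0.76, 0.26, 0.59], [0.21, 0.97, -0.16], [-0.61, -0.0, -0.79]]
```

```bash

for i in 1 2 3 4; do python3 -m pendant '{"translation":[[0.04,0.2,-0.03],[0.04,0.19,-0.03]],"delta_rot":[[0,0,0],[0,0,0]],"fingers":[1,1]}'| grep -E 'ee_pos|^force:';done
```

```text
ee_pos: [0.5901, -0.0709, 0.1007]
force: [-0.1, -2.5, 0.6]
ee_pos: [0.5907, -0.0679, 0.1007]
force: [-0.9, -2.9, 0.1]
ee_pos: [0.5916, -0.0634, 0.1007]
force: [-2.1, -3.4, -0.1]
ee_pos: [0.5924, -0.0592, 0.1006]
force: [-1.8, -3.2, 2.5]
```

```bash

for i in 1 2 3 4; do python3 -m pendant '{"translation":[[0.03,0.15,-0.02]],"delta_rot":[[0,0,0]],"fingers":[1]}'| grep -E 'ee_pos|^force:';done
```

```text
ee_pos: [0.5927, -0.0576, 0.1006]
force: [-2.1, -4.5, 0.7]
ee_pos: [0.593, -0.0561, 0.1005]
force: [-2.9, -4.2, 2.0]
ee_pos: [0.5932, -0.0548, 0.1005]
force: [-2.6, -6.1, 0.9]
ee_pos: [0.5932, -0.0547, 0.1004]
force: [-3.5, -8.2, 2.9]
```

```bash

for i in 1 2 3 4; do python3 -m pendant '{"translation":[[-0.12,0,-0.16],[-0.06,0,-0.08]],"delta_rot":[[0,0,0],[0,0,0]],"fingers":[1,1]}'| grep -E 'ee_pos|^force:';done
```

```text
ee_pos: [0.593, -0.0548, 0.103]
force: [-1.0, -7.5, -2.8]
ee_pos: [0.5931, -0.0548, 0.1061]
force: [-0.9, -7.3, -2.5]
ee_pos: [0.5929, -0.0547, 0.109]
force: [-1.0, -6.6, -2.6]
ee_pos: [0.5929, -0.0547, 0.112]
force: [-1.0, -7.3, -1.9]
```

```bash

for i in 1 2 3 4 5 6; do python3 -m pendant '{"translation":[[-0.12,0,-0.16],[-0.12,0,-0.16],[-0.12,0,-0.16]],"delta_rot":[[0,0,0],[0,0,0],[0,0,0]],"fingers":[1,1,1]}'| grep -E 'ee_pos|^force:';done; python3 tgt.py -102 8 170
```

```text
ee_pos: [0.5928, -0.0545, 0.118]
force: [-0.9, -6.9, -3.9]
ee_pos: [0.5927, -0.0542, 0.1239]
force: [-1.1, -6.5, -3.0]
ee_pos: [0.5925, -0.0539, 0.1299]
force: [-2.0, -6.3, -3.5]
ee_pos: [0.5924, -0.0536, 0.1358]
force: [-1.3, -6.1, -2.7]
ee_pos: [0.5923, -0.0533, 0.1418]
force: [-1.5, -5.0, -2.6]
ee_pos: [0.5926, -0.0529, 0.1481]
force: [-1.3, -4.7, -2.7]
ee [ 0.5926 -0.0529  0.1481] d_tool cm [-0.53 -0.47 -0.35]
rot [-0.004  0.009 -0.001]
[ 0.34  0.44 -0.66  2.24  1.66  0.64 -0.55] [-1.3 -4.7 -2.7]
tip machine mm [-102.9   13.2  163.9]
mach->tool cm per cm x,y,z: [[-0.76, 0.26, 0.59], [0.21, 0.97, -0.16], [-0.61, -0.0, -0.79]]
```

```bash
cat > arc.py <<'E'
from ik import *
np.set_printoptions(precision=2,suppress=True)
p=np.load("pose.npy");o,P0,r0=st();q=np.array(o["joint_positions"])
x0=np.array([-.102,0,.195])
for f in np.arange(.3,1.13,.1):
    e=np.array([.125-.236*np.cos(f+.051),0,.132+.236*np.sin(f+.051)])-x0
    P=P0+mw([0,0,p[2]],e+[0,-.03,0])[0];q,er=ik(P,r0,q,.01)
    print(round(f,2),np.round(e*1000),"P",P,q,round(er,3))
E
python3 arc.py
python3 -m pendant '{"translation":[[0.12,0,0.16],[-0.1,-0.48,0.08],[-0.1,-0.48,0.08],[-0.1,-0.48,0.08],[-0.1,-0.48,0.08]],"delta_rot":[[0,0,0],[0,0,0],[0,0,0],[0,0,0],[0,0,0]],"fingers":[1,1,1,1,1]}'| grep -E 'ee_pos|^force:'
python3 -m pendant '{"translation":[[-0.1,-0.48,0.08],[-0.1,-0.48,0.08],[0,0,0]],"delta_rot":[[0,0,0],[0,0,0],[0,0,0]],"fingers":[1,1,1]}'| grep -E 'ee_pos|^force:'; python3 tgt.py -102 8 170
```

```text
0.3 [ 5.  0. 18.] P [ 0.59 -0.08  0.17] [ 0.4   0.38 -0.64  2.24  1.61  0.57 -0.45] 0.0
0.4 [15.  0. 40.] P [ 0.6  -0.09  0.19] [ 0.42  0.35 -0.65  2.21  1.5   0.56 -0.33] 0.0
0.5 [26.  0. 61.] P [ 0.61 -0.09  0.21] [ 0.44  0.32 -0.66  2.17  1.39  0.55 -0.2 ] 0.0
0.6 [39.  0. 80.] P [ 0.63 -0.09  0.23] [ 0.46  0.31 -0.68  2.12  1.3   0.56 -0.09] 0.0
0.7 [54.  0. 98.] P [ 0.64 -0.09  0.25] [ 0.48  0.31 -0.69  2.07  1.22  0.58  0.01] 0.0
0.8 [ 71.   0. 114.] P [ 0.66 -0.1   0.26] [ 0.5   0.32 -0.71  2.02  1.15  0.6   0.09] 0.0
0.9 [ 90.   0. 129.] P [ 0.68 -0.1   0.28] [ 0.51  0.33 -0.72  1.96  1.11  0.63  0.17] 0.0
1.0 [110.   0. 142.] P [ 0.69 -0.1   0.29] [ 0.52  0.35 -0.73  1.9   1.07  0.65  0.22] 0.0
1.1 [131.   0. 153.] P [ 0.72 -0.11  0.3 ] [ 0.52  0.38 -0.74  1.84  1.05  0.68  0.27] 0.0
ee_pos: [0.5896, -0.0712, 0.1465]
force: [-1.4, 1.2, -1.6]
ee_pos: [0.5876, -0.0823, 0.1465]
force: [-2.6, 1.0, -1.9]
ee [ 0.5876 -0.0823  0.1465] d_tool cm [ 0.02  2.39 -0.98]
rot [-0.004  0.01  -0.001]
[ 0.4   0.43 -0.63  2.26  1.72  0.59 -0.55] [-2.6  1.  -1.9]
tip machine mm [-102.4  -16.6  162.3]
mach->tool cm per cm x,y,z: [[-0.76, 0.26, 0.59], [0.21, 0.97, -0.16], [-0.61, -0.0, -0.79]]
```

```bash

for i in 1 2; do python3 -m pendant '{"translation":[[-0.62,0.065,-0.41],[-0.62,0.065,-0.41],[-0.62,0.065,-0.41]],"delta_rot":[[0,0,0],[0,0,0],[0,0,0]],"fingers":[1,1,1]}'| grep -E 'ee_pos|^force:';done
for i in 1 2; do python3 -m pendant '{"translation":[[-0.71,0.1,-0.29],[-0.71,0.1,-0.29],[-0.71,0.1,-0.29]],"delta_rot":[[0,0,0],[0,0,0],[0,0,0]],"fingers":[1,1,1]}'| grep -E 'ee_pos|^force:';done; python3 tgt.py -63 -17 245
```

```text
ee_pos: [0.593, -0.0833, 0.1664]
force: [-9.1, 1.3, -0.1]
ee_pos: [0.6009, -0.0847, 0.188]
force: [-3.5, 0.5, -2.3]
ee_pos: [0.613, -0.0865, 0.2082]
force: [-6.4, 2.6, 0.2]
ee_pos: [0.6252, -0.0887, 0.2284]
force: [-1.2, 0.5, -3.2]
ee [ 0.6252 -0.0887  0.2284] d_tool cm [-0.14 -0.05  0.03]
rot [-0.004  0.009 -0.   ]
[ 0.45  0.31 -0.66  2.12  1.3   0.55 -0.09] [-1.2  0.5 -3.2]
tip machine mm [-64.2 -16.  244.2]
mach->tool cm per cm x,y,z: [[-0.76, 0.26, 0.59], [0.2, 0.97, -0.16], [-0.61, -0.0, -0.79]]
```

```bash

for i in 1 2; do python3 -m pendant '{"translation":[[-0.75,0.14,-0.13],[-0.75,0.14,-0.13],[-0.75,0.14,-0.13]],"delta_rot":[[0,0,0],[0,0,0],[0,0,0]],"fingers":[1,1,1]}'| grep -E 'ee_pos|^force:';done
for i in 1 ; do python3 -m pendant '{"translation":[[-0.78,0.17,0],[-0.78,0.17,0],[-0.78,0.17,0]],"delta_rot":[[0,0,0],[0,0,0],[0,0,0]],"fingers":[1,1,1]}'| grep -E 'ee_pos|^force:';done; python3 tgt.py -14 -17 295
python3 -c "
from h import *
cv2.imwrite('pics/c10.png',np.hstack([cv2.resize(capture('top')[100:280,180:360],(400,400)),cv2.resize(capture('scene')[80:280,150:350],(400,400))]))"
```

```text
ee_pos: [0.6409, -0.0917, 0.2453]
force: [-4.4, 1.5, -1.0]
ee_pos: [0.657, -0.0947, 0.2624]
force: [-0.8, 1.5, -3.3]
ee_pos: [0.6764, -0.0983, 0.2771]
force: [-2.4, 1.1, -0.1]
ee [ 0.6764 -0.0983  0.2771] d_tool cm [ 0.01 -0.14 -0.26]
rot [-0.004  0.01  -0.001]
[ 0.5   0.33 -0.7   1.95  1.1   0.62  0.17] [-2.4  1.1 -0.1]
tip machine mm [-12.1 -16.  292.9]
mach->tool cm per cm x,y,z: [[-0.76, 0.26, 0.59], [0.21, 0.97, -0.16], [-0.61, -0.0, -0.79]]
```

View pics/c10.png

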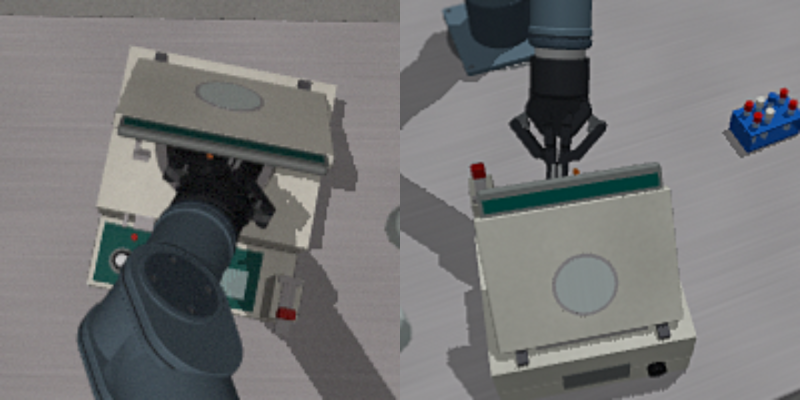

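```bash

python3 -m pendant '{"translation":[[-0.78,0.17,0],[-0.78,0.17,0],[-0.78,0.17,0]],"delta_rot":[[0,0,0],[0,0,0],[0,0,0]],"fingers":[1,1,1]}'| grep -E 'ee_pos|^force:'
for i in 1 2 3 ; do python3 -m pendant '{"translation":[[-0.35,0.08,0.05]],"delta_rot":[[0,0,0]],"fingers":[1]}'| grep -E 'ee_pos|^force:';done
```

```text
ee_pos: [0.6949, -0.1018, 0.2908]
force: [-0.4, -0.5, -2.0]
ee_pos: [0.6987, -0.1024, 0.2933]
force: [-1.7, 0.2, -2.0]
ee_pos: [0.7013, -0.1029, 0.2947]
force: [-2.4, 0.4, -1.3]
ee_pos: [0.7042, -0.1034, 0.2964]
force: [-2.2, 0.5, -1.5]
```

```bash

for i in 1 2 3 4 5; do python3 -m pendant '{"translation":[[-0.3,0.08,0.06]],"delta_rot":[[0,0,0]],"fingers":[1]}'| grep -E 'ee_pos|^force:';done
```

```text
ee_pos: [0.7071, -0.1039, 0.2978]
force: [-2.8, -0.6, -1.4]
ee_pos: [0.7099, -0.1044, 0.2992]
force: [-2.2, 0.1, -0.3]
ee_pos: [0.7128, -0.1049, 0.3006]
force: [-2.6, -0.1, -0.8]
ee_pos: [0.7148, -0.1053, 0.3013]
force: [-11.7, 2.0, 0.6]
ee_pos: [0.7159, -0.1052, 0.301]
force: [-18.5, 3.5, 0.5]
```

```bash

python3 -m pendant '{"translation":[[0.7,0,0],[0.8,-0.2,-0.4],[1.5,-0.5,-1.2],[2.3,-0.8,-1.8],[2.3,-0.8,-1.8]],"delta_rot":[[0,0,0],[0,0,0],[0,0,0],[0,0,0],[0,0,0]],"fingers":[1,1,1,1,1]}'| grep -E 'ee_pos|^force:'
python3 -m pendant '{"translation":[[1.5,-0.5,-1.2],[0,0,0],[0,0,0]],"delta_rot":[[0,0,0],[0,0,0],[0,0,0]],"fingers":[1,1,1]}'
python3 -c "
from h import *
a=capture('top');b=capture('scene')
cv2.imwrite('pics/c11.png',np.hstack([cv2.resize(a[100:280,180:360],(400,400)),cv2.resize(b[80:280,150:350],(400,400))]))
for t in('tube_rack','spray_bottle','swab_jar'):print(t,look_for('top',t)[:1])"
```

```text
ee_pos: [0.625, -0.0857, 0.2982]
force: [-0.5, -0.2, 0.6]
time_s: 28.15
ee_pos: [0.6066, -0.0825, 0.2991]
eef_rot: [0.317, 0.21, 0.922, -0.073]
force: [0.1, -0.8, -0.7]
finger_gap: -0.0001
finger_force: 0.0
tube_rack [{'rect': [102.4, 233.2, 146.6, 257.6], 'p': 0.82}]
spray_bottle [{'rect': [370.0, 240.0, 408.4, 259.7], 'p': 0.82}]
swab_jar [{'rect': [351.6, 191.6, 379.5, 212.1], 'p': 0.83}]
```

View pics/c11.png

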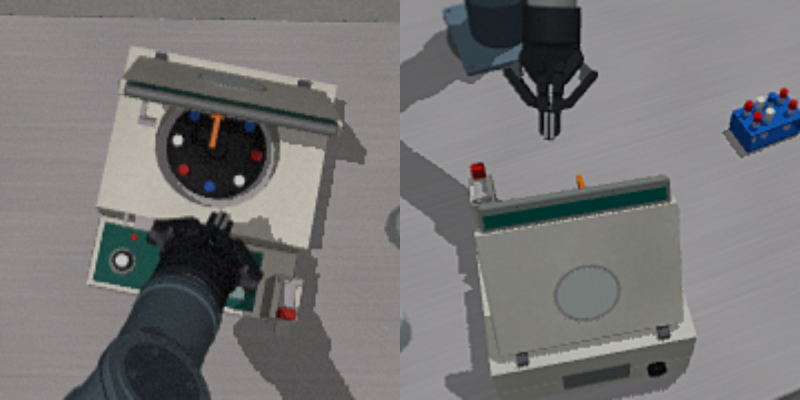

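The lid stands open at its stop, with the lip at (230,100) in the top view. The red grip is drawn at (287,313), the gripper is clear, and the bystanders haven't moved.

```bash
python3 -c "from bench import *;print(sign_off())"
```

```text
the job is handed in; nothing more can be done
None
```

I handed in the job at about 28 s on the robot clock: the bolt is drawn to its stop, the lid stands open by itself at its stop, and the rack, bottle and jar look unmoved; sign-off returned no verdict.

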